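# Make up two analyser kits from the bottle rack and the bench

## Robot

A 6-joint arm with a two-finger parallel gripper is mounted at the origin on the work surface. World frame = base frame: x ahead of the robot, y to its left, z up, the work surface at z = 0. Lengths are in mm, angles in rad, forces in N, time in s.
With the tool pointing down it reaches from about 300 to 750 mm from the base axis. Payload 8.5 kg.
Tool frame: the origin (TCP) lies on the centre line of the jaws, within the pads' length; the fingertips stand nose_length ahead of it and the grasp point (between the pads) lies 8 mm behind it (nose_length is the distance from the TCP to the fingertips, in mm); z points along the fingers, y is the direction in which the jaws open and shut (so a half turn about z gives the same grasp; the last joint's range is limited). The gripper opens to 85 mm and grips with 20 to 120 N. Pads are 22 mm wide; open, the fingers measure 114 mm over their backs; the gripper's body (76 mm by 85 mm) begins 54 mm behind the grasp point. The pads swing forward as they close: fully open they stand 13 mm farther back than shut.
Start: joints at [-1.434, 0.381, 1.297, -0, 1.464, -0.215], TCP at [189.517, -516.298, 242.322] pointing down, gripper open.
Joint ranges: [-3.11, 3.11], [-0.89, 2.33], [0.22, 2.48], [-1.42, 4.56], [0.17, 2.85], [-2.88, 2.88]. Speed limits (rad/s): [2.39, 2.39, 3.14, 3.14, 3.14, 3.14].

## Interface

Orientations are given as a unit quaternion [w, x, y, z].
In Python, from plant import * gives the robot as it stands.
- The arm moves only by the tool play_rows, never from a script. Its argument "steps" is a list of rows, each a list of 3 entries, a list of its own where there are three numbers: the shift along the tool's x, y, z in m, then the turn about the tool's z in degrees, then the gripper command: -1 is fully open, 1 is shut, values between are in proportion. A call has 1 to 12 rows; each row shifts and turns the pose as measured when the row begins, along the tool's axes as they then stand; what a row does not reach is not made up. A row lasts 1/8 s, in which the tool goes at most 62.5 mm and 10.7 degrees, less where a joint would pass 70% of its speed; a pose out of reach is approached as far as the arm can. A call is refused whole if a number of a shift passes 0.0625 or a number of a turn 10.7, either way. A call with a gripper value outside its range is refused whole. The fingers move at their own pace and stop on an object; "force" is the grip in N (left out, the last holds). Time passes only in rows, so rows that do not move let the fingers close. It gives the time, the measured TCP pose, the force and the opening at its end, in the units of the state.
- get_state(): the state, without advancing time (a new reading comes with each control period).
- snapshot(name): name is "side" or "top" or "wrist"; returns a dict with "frame" (420x560x3 uint8, red, green, blue), "camera_matrix" (3x3 intrinsics, pixels), "D" ([k1, k2, p1, p2, k3] as OpenCV has them; the pictures are not rectified), "extrinsics" (4x4, takes a point from world to camera coordinates); the wrist camera has in their place "mount" (4x4, takes a point from camera to tool coordinates, whose origin is the TCP and whose axes are the flange's). Camera axes: x right, y down, z forward; pixel columns grow to the right and rows downward; lengths in mm; the calibration is good to about 2 mm. A picture is of the moment at which its call begins: read the wrist's pose just before it. There is no depth.
- close_job(): hands the job in, once; it reports no verdict.
The state is a dict: "time_s": time; "joint_pos": joint angles; "qd": joint speeds; "joint_efforts": joint torques, N m; "tcp_pos": TCP position; "eef_rot": TCP orientation; "force": force on the tool from outside, world axes, zero at the start; "moment": the same for the moment, N m; "width": finger opening in mm.
Only numpy, scipy, OpenCV 4.12 (cv2) and the standard library are available. Lean on these libraries where they do the work, as an engineer would, in place of code of your own. Each camera call takes 0.05 s, during which the arm holds its last target.

## Task

Make up the two kits for the particle analyser. First lift the hold-down bar straight up out of the bottle rack's brackets, keeping it level, and lay it flat in its long narrow tray while both bottles still stand in the rack; then stand the round bottle and the metal measuring cell block in the rectangular tray, and the square bottle and the squat white jar in the round dish. Everything ends upright, flat on the floor of its tray, released and still, and no bottle, cell or jar may be tipped over on the way.

Things in the scene. Friction and masses are not known exactly. Their poses are not given: they have to be found in the camera images.
- rack: Fixed steel bottle rack. Base 90 (x) by 200 (y), 12 mm thick, 20 mm high lips on its long edges; the bottles stand on the base near y = +37 and -37, in either order. At y = +85 and -85 an upright 36 wide (x), 12 thick ends in an open-topped U: seat at z 113, arms to 131, slot 24 wide (x). Origin: centre of the underside, on the bench; y along the rack, z up. All mm.
- bar: Hold-down bar lying in the two U brackets, 3 mm above the bottle caps: flat aluminium strip 18 (x) by 200 (y) by 12 mm thick; in the middle of its top a grey plastic grip block 18 (x) by 44 (y) mm, from 12 to 47 mm above the origin. Origin: centre of the strip's underside; y along the strip, z up. About 0.16 kg. It lifts free after rising 18 mm.
- bar_tray: Long narrow grey plastic tray for the bar, empty, fixed: 60 (x) by 240 (y) mm outside, rim 12 mm high, walls and floor 4 mm thick. Origin: centre of the underside, on the bench; y along the tray.
- rect_tray: Rectangular white plastic kit tray, empty, fixed: 110 (x) by 190 (y) mm outside, rim 12 mm high, walls and floor 4 mm thick. Origin: centre of the underside, on the bench; y along its long side.
- round_dish: Round white plastic kit dish, empty, fixed: 170 mm across outside, rim 12 mm high, wall and floor 4 mm thick. Origin: centre of the underside, on the bench.
- round_bottle: Round brown glass bottle in the rack under the bar: body 50 mm across and 58 mm high, shoulder sloping in up to 66 mm, blue screw cap 36 mm across from 70 to 98 mm (the top). Origin: centre of the underside; z up. About 0.16 kg.
- square_bottle: Square brown glass bottle in the rack under the bar: body 46 by 46 mm and 60 mm high, stepped shoulder up to 66 mm, same blue round cap 36 mm across from 70 to 98 mm (the top). Origin: centre of the underside; x and y across its flat sides, z up. About 0.16 kg.
- cell: Measuring cell: plain aluminium block 36 (x) by 60 (y) by 48 mm high, with a dark round window in its top, standing on the bench; a small green glass vial stands about 80 mm away on its +y side. Origin: centre of the underside; z up. About 0.25 kg.
- jar: Squat white plastic jar with a screw lid, 52 mm across and 50 mm high, standing on the bench; a small reddish-brown rubber stopper stands about 80 mm away on its -y side. Origin: centre of the underside; z up. About 0.1 kg.
Mind the look-alikes: they are no part of the job. What is shaped like the cell but orange or red is not meant.

How it is judged (in metres and radians):
On the way, in this order (a step that is already met when the one before it is completed fails the run):
1. the bar is lifted level and clear of both brackets, both bottles still in the rack (z of bar in the frame of rack above 0.135 m and angle between bar's own z axis and vertical below 0.25 rad and horizontal distance between each of round_bottle, square_bottle and rack below 0.065 m and z of each of round_bottle, square_bottle in the frame of rack below 0.03 m), for 0.1 s.
2. the bar lies flat in its long narrow tray, both bottles still in the rack (x of bar in the frame of bar_tray between -0.02 and 0.02 m and y of bar in the frame of bar_tray between -0.025 and 0.025 m and z of bar in the frame of bar_tray between 0 and 0.009 m and angle between bar's own z axis and vertical below 0.12 rad and horizontal distance between each of round_bottle, square_bottle and rack below 0.065 m and z of each of round_bottle, square_bottle in the frame of rack below 0.03 m), for 0.2 s.
At the end, for the whole second after the job is handed in: Bar flat in the bar tray (within 20 mm across, 25 mm along); round bottle and cell on the floor of the rectangular tray, square bottle and jar on the floor of the round dish, inside the rims, undersides within 5 mm of the floor, lean under 0.12 rad; all released and at rest (x of bar in the frame of bar_tray between -0.02 and 0.02 m and y of bar in the frame of bar_tray between -0.025 and 0.025 m and z of bar in the frame of bar_tray between 0 and 0.009 m and angle between each of bar, round_bottle, cell, square_bottle, jar's own z axis and vertical below 0.12 rad and linear speed of each of bar, round_bottle, cell, square_bottle, jar below 0.02 m/s and angular speed of each of bar, round_bottle, cell, square_bottle, jar below 0.2 rad/s and x of round_bottle in the frame of rect_tray between -0.04 and 0.04 m and y of round_bottle in the frame of rect_tray between -0.08 and 0.08 m and z of round_bottle in the frame of rect_tray between 0 and 0.009 m and x of cell in the frame of rect_tray between -0.04 and 0.04 m and y of cell in the frame of rect_tray between -0.08 and 0.08 m and z of cell in the frame of rect_tray between 0 and 0.009 m and horizontal distance between each of square_bottle, jar and round_dish below 0.062 m and z of square_bottle in the frame of round_dish between 0 and 0.009 m and z of jar in the frame of round_dish between 0 and 0.009 m); the robot touches nothing.
It fails at once if the bar is tilted more than 0.45 rad (angle between bar's own z axis and vertical above 0.45 rad).
It fails at once if a bottle, the cell or the jar is tipped over (more than 0.7 rad) (angle between any of round_bottle, square_bottle, cell, jar's own z axis and vertical above 0.7 rad).
It also fails if it takes over 144 s, if anything falls off the work surface, if the arm or the gripper's body presses on something with over 40 N, if the wrist force passes 120 N, or if a joint passes its speed limit or range.

## Working session

There is one attempt and no reset: what is moved stays moved. The work goes in short steps, Python scripts to look and compute and a tool call to move; the robot and the scene stay as the last step left them, time stands still between calls to the robot, and variables do not carry over. Pictures are saved under pics/ and viewed, and the job is handed in when it is done.

Besides the shell and the picture viewer there is one more tool, called after ">>>" as name([rows], argument=value, ...), one row to a line, values as JSON. play_rows: Moves the arm, as the interface text tells. Its arguments: {"type":"object","properties":{"steps":{"type":"array","items":{"type":"array"}},"force":{"type":"number"}},"required":["steps"]}

```bash
ls; mkdir -p pics; python3 - <<'E'
from plant import *
import cv2
s=get_state();print(s)
for n in ["side","top","wrist"]:
    d=snapshot(n);cv2.imwrite(f"pics/{n}0.png",d["frame"][:,:,::-1])
    print(n,{k:(v if k!="frame" else 0) for k,v in d.items()})
E
```

```text
pics
{'time_s': 0.0, 'joint_pos': array([-1.43427191e+00,  3.81212462e-01,  1.29824455e+00,  3.00704892e-05,
        1.46358475e+00, -2.15283315e-01]), 'qd': array([ 5.68052011e-04,  7.36807673e-04, -1.26794161e-03, -5.59315804e-04,
       -4.56842604e-04, -2.78018020e-05]), 'joint_efforts': array([-1.07833798e-04, -4.48459697e+01, -2.31277478e+01, -2.53813305e-04,
        4.75291235e-03, -3.49381742e-05]), 'tcp_pos': array([ 189.50410163, -516.03992335,  241.70838922]), 'eef_rot': array([-7.23400771e-04,  9.84568791e-01,  1.74996489e-01,  4.34612019e-05]), 'force': array([ 1.5031057 , -0.55513482, -0.05952561]), 'moment': array([-0.00890248,  0.00597584, -0.04066953]), 'width': 85.9402260407551}
side {'frame': 0, 'camera_matrix': array([[433.8691525 ,   0.        , 274.24743197],
       [  0.        , 433.8691525 , 209.15391634],
       [  0.        ,   0.        ,   1.        ]]), 'D': array([0.03293494, 0.        , 0.        , 0.        , 0.        ]), 'extrinsics': array([[-9.51146842e-01, -3.08590747e-01,  9.56225155e-03,
         5.52502774e+02],
       [-1.91758331e-01,  5.662
[... 765 characters left out ...]
     [ 0.00000000e+00,  0.00000000e+00,  0.00000000e+00,
         1.00000000e+00]])}
wrist {'frame': 0, 'camera_matrix': array([[375.97988636,   0.        , 278.31069545],
       [  0.        , 375.97988636, 208.47703412],
       [  0.        ,   0.        ,   1.        ]]), 'D': array([0.03048922, 0.        , 0.        , 0.        , 0.        ]), 'mount': array([[ 5.00645244e-04, -9.56543487e-01, -2.91589278e-01,
         7.39569098e+01],
       [ 9.99999640e-01,  2.79189146e-04,  8.01087427e-04,
         3.27631543e-02],
       [-6.84866399e-04, -2.91589575e-01,  9.56543282e-01,
        -1.30767004e+02],
       [ 0.00000000e+00,  0.00000000e+00,  0.00000000e+00,
         1.00000000e+00]])}
```

View pics/top0.png

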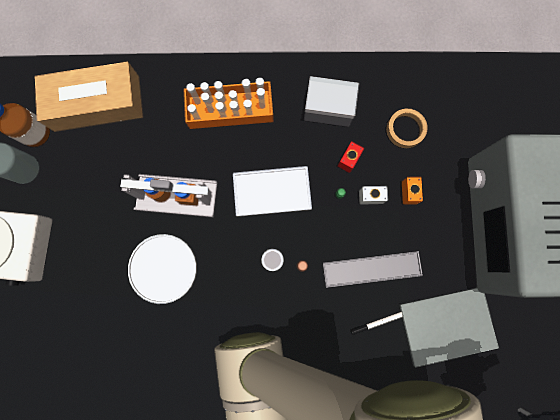

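View pics/side0.png

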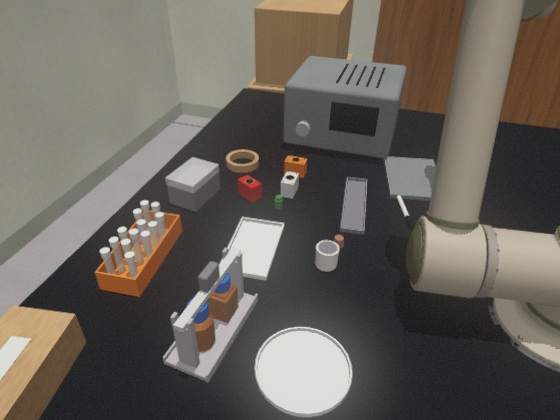

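View pics/wrist0.png

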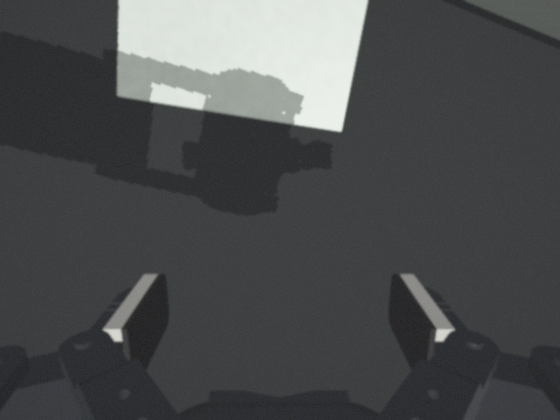

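Candidates: the cell is the silver block at top (375,195); its look-alikes are orange (413,190) and red (351,155). The jar is at (272,260), with the stopper at (303,266). The bar grip is around (160,184). Next I'll crop and measure.

```bash
cat > h.py <<'E'
from plant import *
import cv2, numpy as np
from scipy.spatial.transform import Rotation as R
def ray(d,uv,T=None):
    p=cv2.undistortPoints(np.array(uv,float).reshape(-1,1,2),d["camera_matrix"],d["D"]).reshape(-1,2)
    r=np.c_[p,np.ones(len(p))]
    if "extrinsics" in d:
        E=d["extrinsics"];Rw=E[:3,:3].T;o=-Rw@E[:3,3]
    else:
        M=T@d["mount"];Rw=M[:3,:3];o=M[:3,3]
    return o,r@Rw.T
def onz(d,uv,z,T=None):
    o,r=ray(d,uv,T); return o+r*((z-o[2])/r[:,2])[:,None]
def tool():
    s=get_state();q=s["eef_rot"];T=np.eye(4);T[:3,:3]=R.from_quat([q[1],q[2],q[3],q[0]]).as_matrix();T[:3,3]=s["tcp_pos"];return T
def proj(d,P,T=None):
    P=np.atleast_2d(np.array(P,float))
    E=d["extrinsics"] if "extrinsics" in d else np.linalg.inv(T@d["mount"])
    return cv2.projectPoints(P,cv2.Rodrigues(E[:3,:3])[0],E[:3,3],d["camera_matrix"],d["D"])[0].reshape(-1,2)
def yaw():
    T=tool();return np.degrees(np.arctan2(T[1,0],T[0,0]))
E
python3 - <<'E'
import cv2
a=cv2.imread('pics/top0.png');b=cv2.imread('pics/side0.png')
def c(im,x,y,w,h,s,n):cv2.imwrite(n,cv2.resize(im[y:y+h,x:x+w],None,fx=s,fy=s,interpolation=cv2.INTER_CUBIC))
c(a,110,150,210,150,3.8,'pics/c1.png');c(a,240,130,200,160,3.8,'pics/c2.png');c(b,150,230,130,150,4,'pics/c3.png')
E
```

```text
(no output)
```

View pics/c1.png

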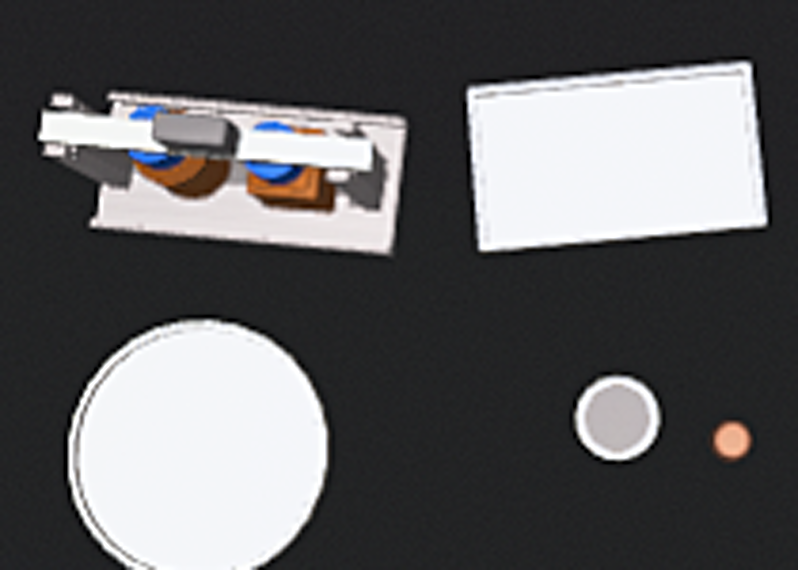

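View pics/c2.png

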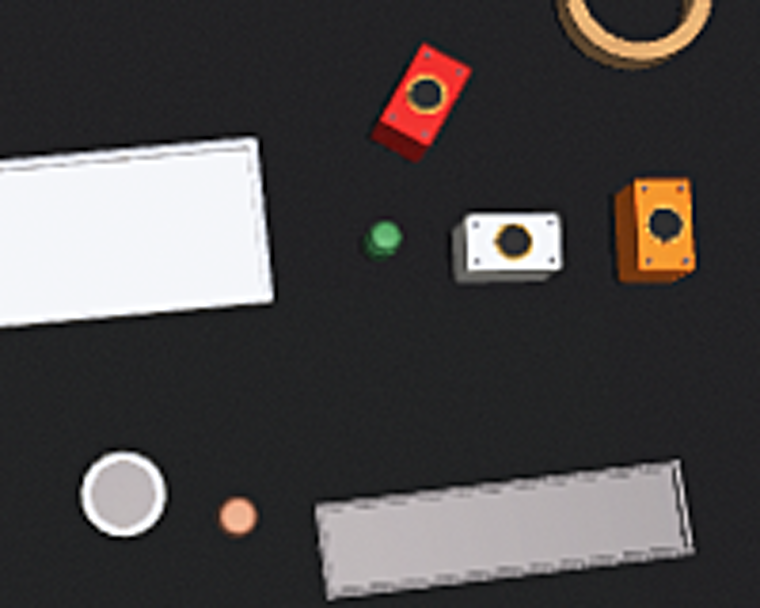

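View pics/c3.png

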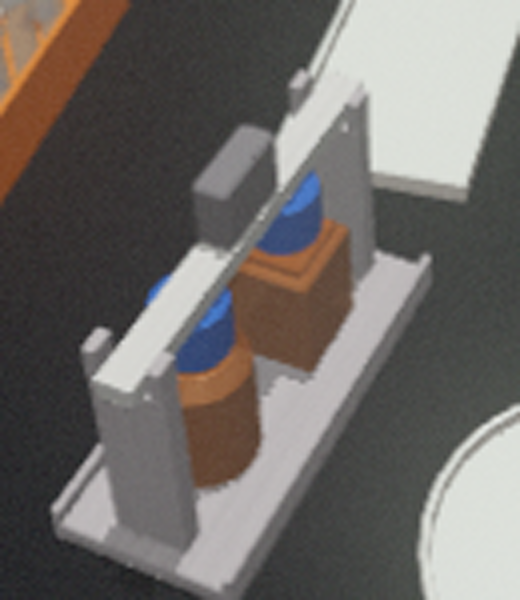

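```bash
python3 - <<'E'
from h import *
d=snapshot("top"); s=snapshot("side")
f=lambda p,ox,oy,sc=3.8:[( (u+.5)/sc-.5+ox,(v+.5)/sc-.5+oy) for u,v in p]
c1=lambda p:f(p,110,150); c2=lambda p:f(p,240,130)
def rect(n,p,z):
    P=onz(d,p,z); c=P.mean(0); e=[np.linalg.norm(P[i]-P[(i+1)%4]) for i in range(4)]
    v=P[0]-P[1]+P[3]-P[2]
    print(n,c.round(1),np.round(e,1),'long-axis deg',np.degrees(np.arctan2(v[1],v[0])).round(2))
    return c
rect('rect',c1([(467,88),(750,62),(768,225),(480,251)]),12)
rect('bartray',c2([(315,505),(680,460),(693,552),(327,600)]),12)
rect('cell',c2([(466,212),(560,212),(561,271),(465,271)]),48)
rect('bar',c1([(40,110),(371,137),(371,170),(40,143)]),125)
rect('rack',c1([(108,93),(406,117),(392,253),(92,227)]),16)
print('griptop',onz(d,c1([(154,115),(226,118),(227,146),(155,142)]),160).round(1))
print('dish',onz(d,c1([(198,449),(68,449),(328,449)]),12).round(1))
print('jar',onz(d,c1([(617,418),(575,418),(659,418)]),50).round(1))
print('stopper,vial',onz(d,c1([(732,440)]),15).round(1),onz(d,c2([(386,238)]),20).round(1))
# side: bar grip top corners c3 (offset150,230 scale4)
c3=lambda p:f(p,150,230,4)
print('side grip top z160',onz(s,c3([(194,190),(245,127),(274,138),(230,203)]),160).round(1))
print('jar side',onz(s,[(327,249)],50).round(1))
E
```

```text
rect [635.2  -9.3  12. ] [191.2 111.5 191.4 111.1] long-axis deg 95.13
bartray [ 438.3 -257.5   12. ] [240.8  59.7 239.7  61.2] long-axis deg 96.97
cell [ 621.3 -261.4   48. ] [60.7 38.6 61.6 38.6] long-axis deg 89.88
bar [623.6 233.9 125. ] [201.1  20.  200.4  20.3] long-axis deg 85.07
rack [624.2 235.4  16. ] [202.5  92.  201.4  91.4] long-axis deg 85.0
griptop [[631.1 253.7 160. ]
 [629.2 211.8 160. ]
 [612.7 210.6 160. ]
 [615.2 252.4 160. ]]
dish [[441.4 263.4  12. ]
 [441.3 349.2  12. ]
 [441.5 178.2  12. ]]
jar [[460.5 -10.9  50. ]
 [460.5  15.4  50. ]
 [460.5 -37.2  50. ]]
stopper,vial [[447.1 -84.6  15. ]] [[ 629.  -183.9   20. ]]
side grip top z160 [[633.8 254.1 160. ]
 [629.6 212.8 160. ]
 [614.9 215.1 160. ]
 [616.4 256.2 160. ]]
jar side [[462.1  -6.5  50. ]]
```

```bash
cat >> h.py <<'E'
def goto(x,y,z,yw=None):
    T=tool(); dw=np.array([x,y,z])-T[:3,3]
    if yw is None: yw=yaw()
    t=-((yw-yaw()+180)%360-180)
    st=get_state()
    print('t',round(st["time_s"],2),'pos',T[:3,3].round(1),'yaw',yaw().round(2),'w',round(st["width"],1),'F',st["force"].round(1))
    # shift axes after turning
    c,s_=np.cos(np.radians(yw)),np.sin(np.radians(yw))
    print('turn first',t.round(2),'then shift tool mm (at target yaw)',np.round([dw[0]*c+dw[1]*s_, dw[0]*s_-dw[1]*c, -dw[2]],1),'| at present yaw',(T[:3,:3].T@dw).round(1))
E
```

>>> play_rows([
  [[0.03,0,-0.01],-10,-1],
  [[0.03,0,-0.01],-10,-1],
  [[0.03,0,-0.01],-10,-1],
  [[0.03,0,-0.01],-10,-1],
  [[0.03,0,0],-10,-1],
  [[0.03,0,0],-10,-1],
  [[0,0,0],-5,-1],
], force=40)

```text
time_s: 1.12
tcp_pos: [312.4, -389.0, 282.4]
eef_rot: [-0.001, 0.724, 0.69, 0.001]
force: [-0.3, -0.2, 0.3]
width: 85.3
```

```bash
python3 -c "
from h import *
goto(623,234,230,85)"
```

```text
t 1.12 pos [ 312.4 -389.   282.4] yaw 87.25 w 85.3 F [-0.3 -0.2  0.3]
turn first 2.25 then shift tool mm (at target yaw) [647.7 255.1  52.4] | at present yaw [637.1 280.3  54.2]
```

>>> play_rows([
  [[0.05,0.02,0],2,-1],
  [[0.05,0.02,0],0,-1],
  [[0.05,0.02,0],0,-1],
  [[0.05,0.02,0],0,-1],
  [[0.05,0.02,0],0,-1],
  [[0.05,0.02,0],0,-1],
  [[0.05,0.02,0],0,-1],
  [[0.05,0.02,0],0,-1],
  [[0.05,0.02,0],0,-1],
  [[0.05,0.02,0],0,-1],
  [[0.03,0.02,0],0,-1],
  [[0,0,0],0,-1],
])

```text
time_s: 2.62
tcp_pos: [581.4, 138.7, 282.5]
eef_rot: [-0.001, 0.736, 0.677, 0.001]
force: [0.3, -0.4, -0.2]
width: 85.2
```

```bash
python3 -c "
from h import *
goto(623,234,230,85)
T=tool();d=snapshot('wrist');cv2.imwrite('pics/w1.png',d['frame'][:,:,::-1])"
```

```text
t 2.62 pos [581.4 138.7 282.5] yaw 85.18 w 85.2 F [ 0.3 -0.4 -0.2]
turn first 0.18 then shift tool mm (at target yaw) [98.6 33.1 52.5] | at present yaw [98.3 33.5 52.8]
```

View pics/w1.png

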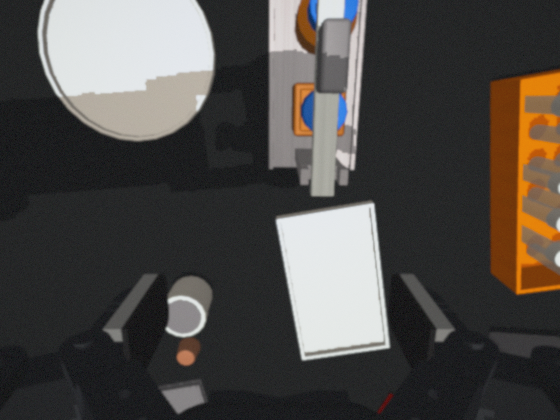

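>>> play_rows([
  [[0.05,0.017,0],0,-1],
  [[0.048,0.016,0],0,-1],
  [[0,0,0.03],0,-1],
  [[0,0,0.02],0,-1],
  [[0,0,0],0,-1],
])

```text
time_s: 3.3
tcp_pos: [622.4, 229.4, 233.1]
eef_rot: [-0.0, 0.739, 0.674, 0.0]
force: [0.3, 0.1, 0.7]
width: 85.4
```

```bash
python3 -c "
from h import *
goto(623,234,135,85)
T=tool();d=snapshot('wrist');cv2.imwrite('pics/w2.png',d['frame'][:,:,::-1])
s=snapshot('side');cv2.imwrite('pics/s2.png',s['frame'][:,:,::-1])
# predicted grip corners
c=np.array([623,234]);ey=np.array([np.cos(np.radians(85)),np.sin(np.radians(85))]);ex=np.array([ey[1],-ey[0]])
P=[[*(c+a*9*ex+b*22*ey),160] for a,b in [(1,1),(1,-1),(-1,-1),(-1,1)]]
print(proj(d,P,T).round(0))
"
```

```text
t 3.3 pos [622.4 229.4 233.1] yaw 84.74 w 85.4 F [0.3 0.1 0.7]
turn first -0.26 then shift tool mm (at target yaw) [ 4.7  0.2 98.1] | at present yaw [ 4.6  0.2 98.1]
[[295. 183.]
 [294. 256.]
 [264. 256.]
 [263. 183.]]
```

View pics/w2.png

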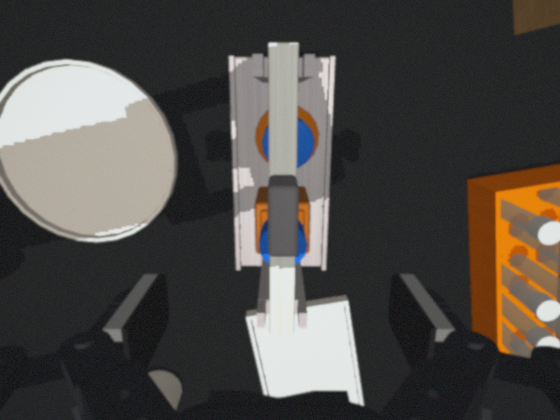

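>>> play_rows([
  [[0.004,0.001,0.03],0,-1],
  [[0,0,0.03],0,-1],
  [[0,0,0.025],0,-1],
  [[0,0,0.01],0,-1],
  [[0,0,0],0,-1],
])

```text
time_s: 4.03
tcp_pos: [627.8, 231.6, 145.7]
eef_rot: [0.004, 0.74, 0.673, 0.007]
force: [1.1, 0.5, 0.1]
width: 85.3
```

```bash
python3 -c "
from h import *
goto(624,234,135,85)
T=tool();d=snapshot('wrist');cv2.imwrite('pics/w3.png',d['frame'][:,:,::-1])
s=snapshot('side');cv2.imwrite('pics/s3.png',cv2.resize(s['frame'][200:390,130:320,::-1],None,fx=3,fy=3))
"
```

```text
t 4.03 pos [627.8 231.6 145.7] yaw 84.56 w 85.3 F [1.1 0.5 0.1]
turn first -0.44 then shift tool mm (at target yaw) [ 2.1 -3.9 10.7] | at present yaw [ 2.  -4.1 10.7]
```

View pics/w3.png

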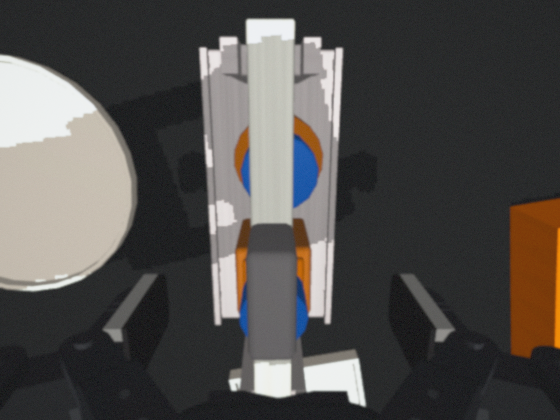

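View pics/s3.png

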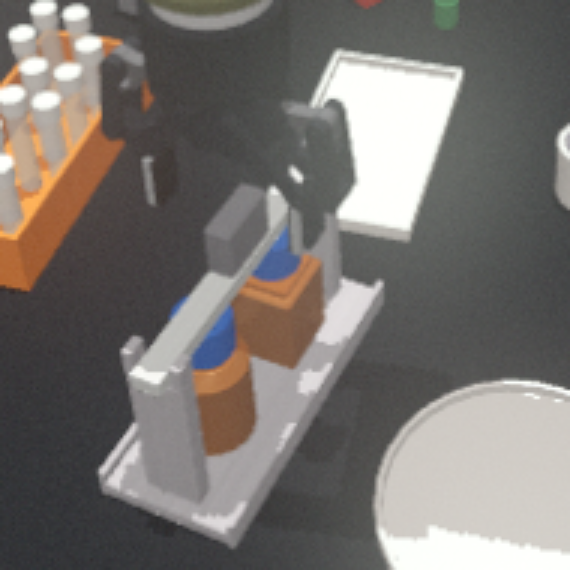

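>>> play_rows([
  [[0.002,-0.003,0],0,-1],
  [[0,0,0.005],0,-1],
  [[0,0,0.005],0,-1],
  [[0,0,0],0,-1],
])

```text
time_s: 4.62
tcp_pos: [625.7, 234.4, 137.8]
eef_rot: [0.005, 0.74, 0.673, 0.009]
force: [0.7, 0.4, 0.5]
width: 85.7
```

```bash
python3 -c "
from h import *
goto(624,234,135,85);print(tool().round(4))
"
```

```text
t 4.62 pos [625.7 234.4 137.8] yaw 84.59 w 85.7 F [0.7 0.4 0.5]
turn first -0.41 then shift tool mm (at target yaw) [-0.6 -1.7  2.8] | at present yaw [-0.6 -1.7  2.7]
[[ 9.430000e-02  9.953000e-01  2.070000e-02  6.257248e+02]
 [ 9.955000e-01 -9.440000e-02  4.500000e-03  2.344494e+02]
 [ 6.400000e-03  2.020000e-02 -9.998000e-01  1.377826e+02]
 [ 0.000000e+00  0.000000e+00  0.000000e+00  1.000000e+00]]
```

>>> play_rows([
  [[0,-0.0015,0.002],-0.4,-1],
  [[0,0,0],0,0.4],
  [[0,0,0],0,0.4],
  [[0,0,0],0,1],
  [[0,0,0],0,1],
  [[0,0,0],0,1],
  [[0,0,0],0,1],
  [[0,0,0],0,1],
], force=60)

```text
time_s: 5.62
tcp_pos: [624.3, 234.6, 135.9]
eef_rot: [0.005, 0.737, 0.676, 0.009]
force: [-0.3, -0.1, 0.9]
width: 17.5
```

```bash
python3 -c "
from h import *
goto(624,234,135,85);print(tool().round(4))
d=snapshot('wrist');cv2.imwrite('pics/w4.png',d['frame'][:,:,::-1])
"
```

```text
t 5.62 pos [624.3 234.6 135.9] yaw 85.01 w 17.5 F [-0.3 -0.1  0.9]
turn first 0.01 then shift tool mm (at target yaw) [-0.6 -0.3  0.9] | at present yaw [-0.6 -0.3  0.9]
[[ 8.700000e-02  9.960000e-01  2.100000e-02  6.243195e+02]
 [ 9.962000e-01 -8.710000e-02  4.600000e-03  2.346168e+02]
 [ 6.400000e-03  2.050000e-02 -9.998000e-01  1.358848e+02]
 [ 0.000000e+00  0.000000e+00  0.000000e+00  1.000000e+00]]
```

View pics/w4.png

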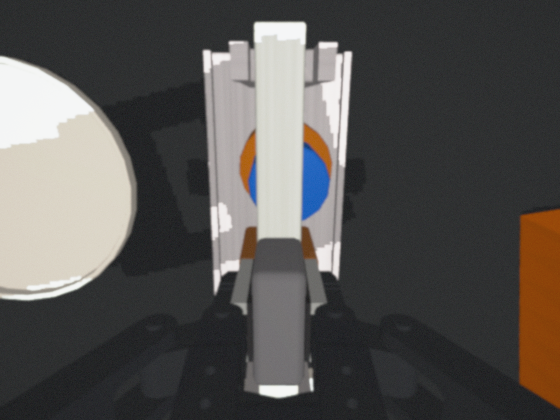

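>>> play_rows([
  [[0,0,-0.008],0,1],
  [[0,0,-0.01],0,1],
  [[0,0,-0.01],0,1],
  [[0,0,-0.01],0,1],
  [[0,0,-0.01],0,1],
  [[0,0,-0.01],0,1],
  [[0,0,0],0,1],
])

```text
time_s: 6.55
tcp_pos: [623.1, 234.3, 198.7]
eef_rot: [0.006, 0.737, 0.676, 0.01]
force: [-0.2, -0.2, -1.7]
width: 17.3
```

```bash
python3 -c "
from h import *
goto(624,234,235,85);print(tool().round(4))
s=snapshot('side');cv2.imwrite('pics/s5.png',cv2.resize(s['frame'][180:390,130:340,::-1],None,fx=2.7,fy=2.7))
"
```

```text
t 6.55 pos [623.1 234.3 198.7] yaw 85.01 w 17.3 F [-0.2 -0.2 -1.7]
turn first 0.01 then shift tool mm (at target yaw) [ -0.2   1.  -36.3] | at present yaw [ -0.    1.7 -36.3]
[[ 8.690000e-02  9.960000e-01  2.190000e-02  6.230685e+02]
 [ 9.962000e-01 -8.700000e-02  4.700000e-03  2.343235e+02]
 [ 6.600000e-03  2.140000e-02 -9.997000e-01  1.986711e+02]
 [ 0.000000e+00  0.000000e+00  0.000000e+00  1.000000e+00]]
```

View pics/s5.png

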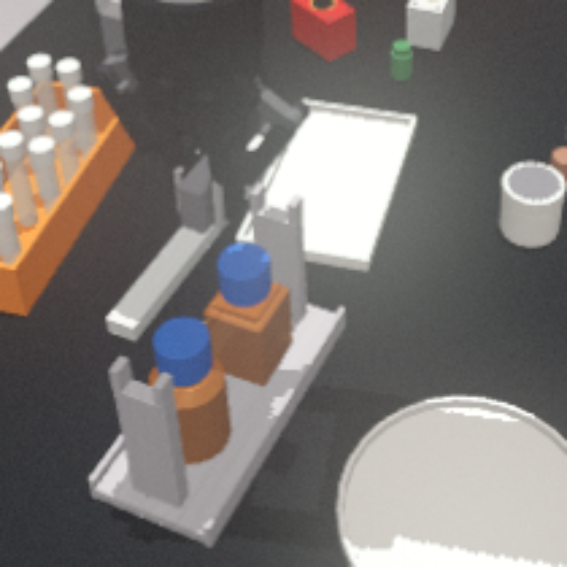

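>>> play_rows([
  [[0,0,-0.02],-3,1],
  [[-0.02,0,-0.02],-3,1],
  [[-0.04,0,0],-3,1],
  [[-0.04,0,0],-3,1],
])

```text
time_s: 7.1
tcp_pos: [624.2, 134.3, 236.2]
eef_rot: [0.005, 0.658, 0.753, 0.007]
force: [-1.0, -0.5, -1.2]
width: 16.8
```

```bash
python3 -c "
from h import *
goto(438.3,-257.5,100,97);print(tool()[:3,2].round(4))
"
```

```text
t 7.1 pos [624.2 134.3 236.2] yaw 97.65 w 16.8 F [-1.  -0.5 -1.2]
turn first 0.65 then shift tool mm (at target yaw) [-366.2 -232.2  136.2] | at present yaw [-363.9 -238.6  131.5]
[ 0.0162  0.0041 -0.9999]
```

>>> play_rows([
  [[-0.045,-0.029,0],0,1],
  [[-0.045,-0.029,0],0,1],
  [[-0.045,-0.029,0],0,1],
  [[-0.045,-0.029,0],0,1],
  [[-0.045,-0.029,0],0,1],
  [[-0.045,-0.029,0],0,1],
  [[-0.045,-0.029,0],0,1],
  [[-0.02,-0.01,0],0,1],
  [[0,0,0],0,1],
  [[0,0,0],0,1],
])

```text
time_s: 8.35
tcp_pos: [450.2, -238.5, 227.7]
eef_rot: [0.002, 0.66, 0.752, 0.006]
force: [-0.3, -0.1, -1.7]
width: 17.2
```

```bash
python3 -c "
from h import *
goto(438.3,-257.5,100,97);print(tool()[:3,2].round(4))
"
```

```text
t 8.35 pos [ 450.2 -238.5  227.7] yaw 97.47 w 17.2 F [-0.3 -0.1 -1.7]
turn first 0.47 then shift tool mm (at target yaw) [-17.4 -14.1 127.7] | at present yaw [-18.  -15.7 127.5]
[ 0.0104  0.0064 -0.9999]
```

>>> play_rows([
  [[-0.01,-0.007,0.02],0.5,1],
  [[-0.008,-0.007,0.03],0,1],
  [[0,0,0.03],0,1],
  [[0,0,0.03],0,1],
  [[0,0,0.02],0,1],
  [[0,0,0],0,1],
  [[0,0,0],0,1],
])

```text
time_s: 9.22
tcp_pos: [443.7, -251.0, 95.1]
eef_rot: [0.003, 0.659, 0.752, 0.006]
force: [0.1, -0.4, -1.4]
width: 17.0
```

```bash
python3 -c "
from h import *
goto(438.3,-257.5,27,97);print(tool()[:3,2].round(4))
d=snapshot('wrist');cv2.imwrite('pics/w6.png',d['frame'][:,:,::-1])
s=snapshot('side');cv2.imwrite('pics/s6.png',cv2.resize(s['frame'][100:300,220:460,::-1],None,fx=2.7,fy=2.7))
"
```

```text
t 9.22 pos [ 443.7 -251.    95.1] yaw 97.57 w 17.0 F [ 0.1 -0.4 -1.4]
turn first 0.57 then shift tool mm (at target yaw) [-5.8 -6.2 68.1] | at present yaw [-6.  -7.1 68. ]
[ 0.0128  0.0057 -0.9999]
```

View pics/w6.png

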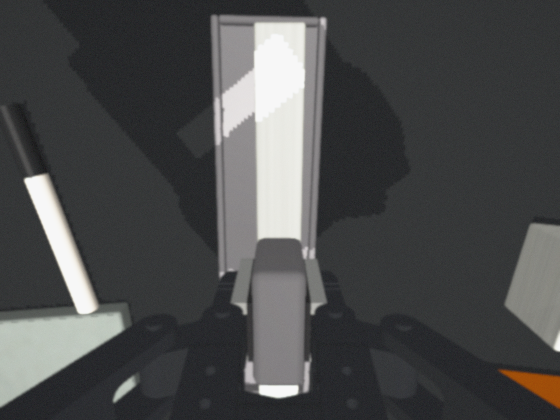

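View pics/s6.png

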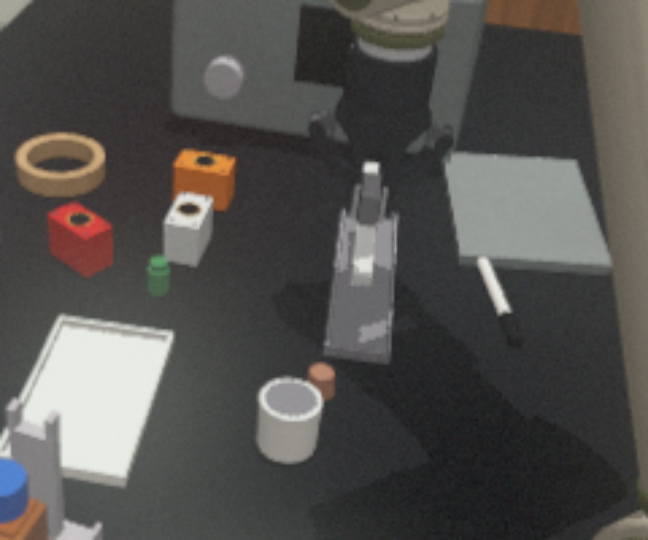

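>>> play_rows([
  [[-0.006,-0.007,0.01],0.5,1],
  [[0,0,0.02],0,1],
  [[0,0,0.01],0,1],
  [[0,0,0],0,1],
])

```text
time_s: 9.82
tcp_pos: [437.5, -259.7, 54.6]
eef_rot: [0.005, 0.663, 0.749, 0.006]
force: [0.5, 0.6, -1.6]
width: 17.0
```

```bash
python3 -c "
from h import *
goto(438.3,-257.5,27,97);print(tool()[:3,2].round(4))
"
```

```text
t 9.82 pos [ 437.5 -259.7   54.6] yaw 96.95 w 17.0 F [ 0.5  0.6 -1.6]
turn first -0.05 then shift tool mm (at target yaw) [ 2.1  1.  27.6] | at present yaw [ 2.   0.6 27.6]
[ 0.0153  0.0029 -0.9999]
```

>>> play_rows([
  [[0.002,0.001,0.01],0,1],
  [[0,0,0.008],0,1],
  [[0,0,0.005],0,1],
  [[0,0,0],0,1],
])

```text
time_s: 10.32
tcp_pos: [439.1, -257.7, 30.8]
eef_rot: [0.006, 0.663, 0.749, 0.006]
force: [0.4, 0.4, -1.4]
width: 17.2
```

```bash
python3 -c "
from h import *
goto(438.3,-257.5,27,97);print(tool()[:3,2].round(4))
d=snapshot('wrist');cv2.imwrite('pics/w7.png',d['frame'][:,:,::-1])
"
```

```text
t 10.32 pos [ 439.1 -257.7   30.8] yaw 96.96 w 17.2 F [ 0.4  0.4 -1.4]
turn first -0.04 then shift tool mm (at target yaw) [ 0.3 -0.7  3.8] | at present yaw [ 0.3 -0.8  3.8]
[ 0.0163  0.0018 -0.9999]
```

View pics/w7.png

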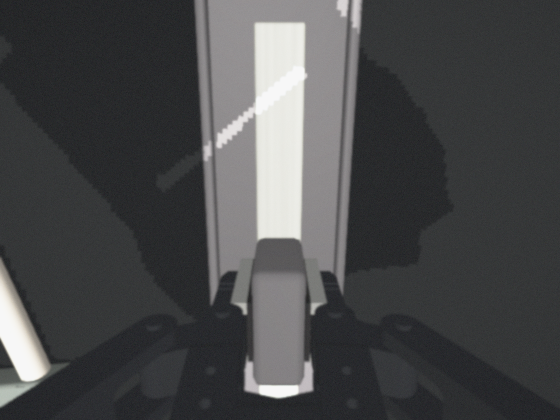

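Centred in the tray. I'll lower the last millimetres, then release.

>>> play_rows([
  [[0,0,0.002],0,1],
  [[0,0,0.002],0,1],
  [[0,0,0],0,1],
])

```text
time_s: 10.75
tcp_pos: [439.4, -258.0, 27.3]
eef_rot: [0.006, 0.663, 0.749, 0.006]
force: [-0.2, 0.7, 1.1]
width: 17.5
```

```bash
python3 -c "
from h import *
goto(438.3,-257.5,27,97)
"
```

```text
t 10.75 pos [ 439.4 -258.    27.3] yaw 96.96 w 17.5 F [-0.2  0.7  1.1]
turn first -0.04 then shift tool mm (at target yaw) [ 0.7 -1.   0.3] | at present yaw [ 0.7 -1.1  0.3]
```

>>> play_rows([
  [[0,0,0],0,0.3],
  [[0,0,0],0,0.3],
  [[0,0,0],0,0.3],
  [[0,0,0],0,-1],
  [[0,0,0],0,-1],
  [[0,0,0],0,-1],
  [[0,0,-0.03],0,-1],
  [[0,0,-0.05],0,-1],
  [[0,0,-0.05],0,-1],
  [[0,0,-0.03],0,-1],
  [[0,0,0],0,-1],
])

```text
time_s: 12.12
tcp_pos: [436.5, -258.1, 192.2]
eef_rot: [0.006, 0.663, 0.749, 0.006]
force: [0.2, 0.1, -0.2]
width: 85.2
```

```bash
python3 -c "
from h import *
goto(621,-261.4,150,90);print(tool()[:3,2].round(4))
d=snapshot('wrist');cv2.imwrite('pics/w8.png',d['frame'][:,:,::-1])
d=snapshot('top');cv2.imwrite('pics/t8.png',d['frame'][:,:,::-1])
"
```

```text
t 12.12 pos [ 436.5 -258.1  192.2] yaw 96.94 w 85.2 F [ 0.2  0.1 -0.2]
turn first 6.94 then shift tool mm (at target yaw) [ -3.3 184.5  42.2] | at present yaw [-25.5 182.   45.4]
[ 0.0173  0.001  -0.9999]
```

View pics/w8.png

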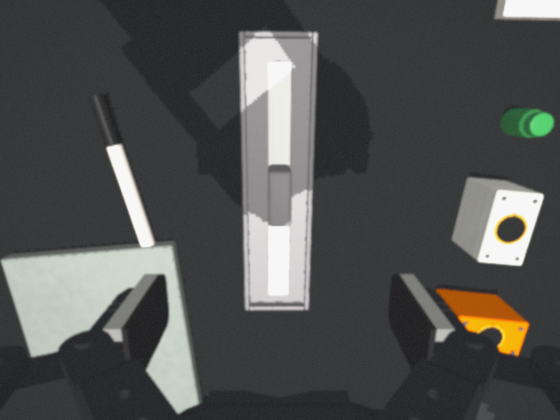

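View pics/t8.png

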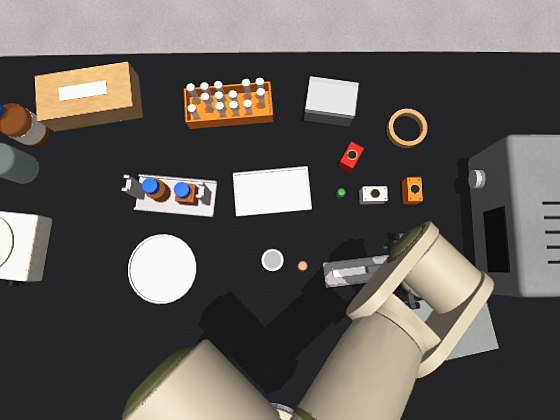

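>>> play_rows([
  [[0,0,0],7,-1],
  [[0,0.04,0.01],0,-1],
  [[0,0.04,0.01],0,-1],
  [[0,0.04,0.01],0,-1],
  [[0,0.04,0],0,-1],
  [[0,0.02,0],0,-1],
  [[0,0,0],0,-1],
  [[0,0,0],0,-1],
])

```text
time_s: 13.22
tcp_pos: [616.8, -255.7, 144.1]
eef_rot: [-0.009, 0.71, 0.705, 0.004]
force: [0.5, 0.2, -0.7]
width: 85.5
```

```bash
python3 - <<'E'
from h import *
goto(621,-261.4,30,90);T=tool();print(T[:3,2].round(4))
d=snapshot('wrist');cv2.imwrite('pics/w9.png',d['frame'][:,:,::-1])
P=[[621+a*18,-261.4+b*30,48] for a,b in [(1,1),(1,-1),(-1,-1),(-1,1)]]
print(proj(d,P,T).round(0))
t=snapshot('top')
for u in [(153,185),(184.5,189)]: print(onz(t,[u],110).round(1))
cv2.imwrite('pics/t9.png',cv2.resize(t['frame'][160:230,110:230,::-1],None,fx=6,fy=6,interpolation=cv2.INTER_CUBIC))
E
```

```text
t 13.22 pos [ 616.8 -255.7  144.1] yaw 89.6 w 85.5 F [ 0.5  0.2 -0.7]
turn first -0.4 then shift tool mm (at target yaw) [ -5.7   4.2 114.1] | at present yaw [ -7.9   5.1 114. ]
[-0.0074  0.0191 -0.9998]
[[316. 181.]
 [314. 270.]
 [259. 270.]
 [257. 181.]]
[[630.2 262.9 110. ]]
[[620.5 189.4 110. ]]
```

View pics/w9.png

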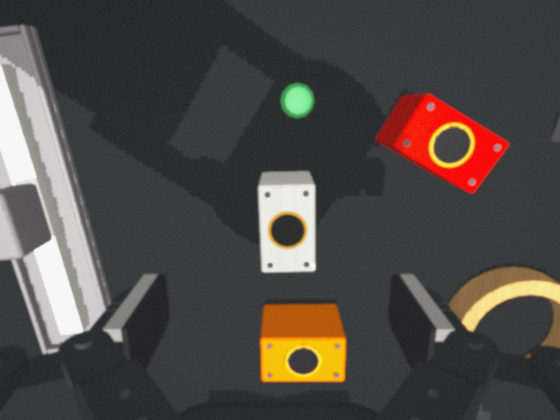

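View pics/t9.png

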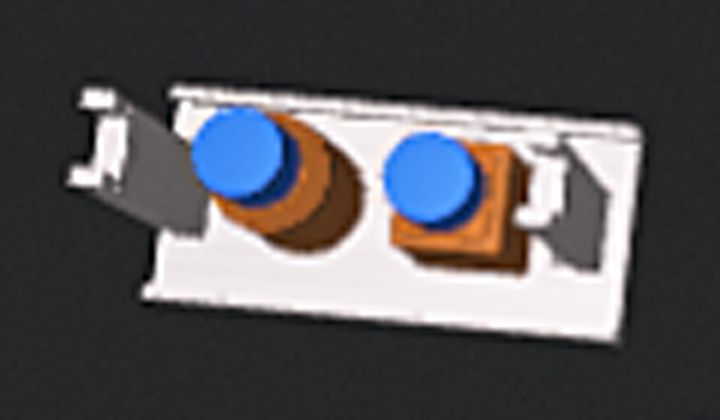

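>>> play_rows([
  [[-0.007,0.005,0.02],-0.4,-1],
  [[0,0,0.03],0,-1],
  [[0,0,0.02],0,-1],
  [[0,0,0],0,-1],
  [[0,0,0],0,-1],
])

```text
time_s: 13.95
tcp_pos: [619.8, -263.7, 69.9]
eef_rot: [-0.009, 0.708, 0.707, 0.004]
force: [0.5, -0.2, 0.2]
width: 85.4
```

```bash
python3 - <<'E'
from h import *
goto(621,-261.4,28,90);T=tool();print(T[:3,2].round(4))
t=snapshot('top')
for u in [(149.4,185.3),(181.4,189.5)]: print(onz(t,[u],110).round(1))
E
```

```text
t 13.95 pos [ 619.8 -263.7   69.9] yaw 89.91 w 85.4 F [ 0.5 -0.2  0.2]
turn first -0.09 then shift tool mm (at target yaw) [ 2.3  1.2 41.9] | at present yaw [ 1.5  1.5 41.9]
[-0.0076  0.019  -0.9998]
[[629.5 271.3 110. ]]
[[619.4 196.5 110. ]]
```

>>> play_rows([
  [[0.0015,0.0015,0.02],0,-1],
  [[0,0,0.012],0,-1],
  [[0,0,0.008],0,-1],
  [[0,0,0],0,-1],
  [[0,0,0],0,0.1],
  [[0,0,0],0,0.1],
  [[0,0,0],0,1],
  [[0,0,0],0,1],
  [[0,0,0],0,1],
  [[0,0,0],0,1],
])

```text
time_s: 15.25
tcp_pos: [622.6, -262.8, 33.3]
eef_rot: [-0.006, 0.708, 0.707, 0.005]
force: [-0.1, -0.5, -0.6]
width: 35.1
```

```bash
python3 - <<'E'
from h import *
goto(621,-261.4,28,90);T=tool();print(T[:3,2].round(4))
d=snapshot('wrist');cv2.imwrite('pics/w10.png',d['frame'][:,:,::-1])
E
```

```text
t 15.25 pos [ 622.6 -262.8   33.3] yaw 89.92 w 35.1 F [-0.1 -0.5 -0.6]
turn first -0.08 then shift tool mm (at target yaw) [ 1.4 -1.6  5.3] | at present yaw [ 1.3 -1.6  5.3]
[-0.0013  0.0148 -0.9999]
```

View pics/w10.png

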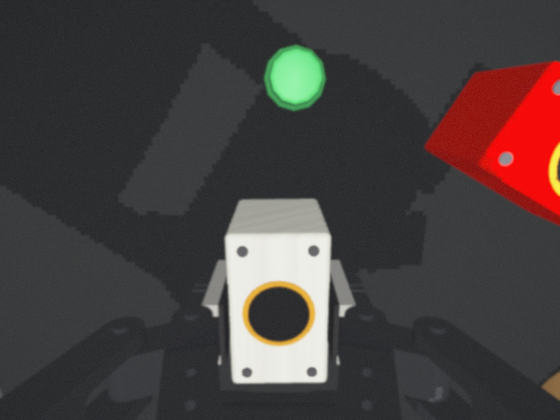

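>>> play_rows([
  [[0,0,-0.02],0,1],
  [[0,0,-0.03],0,1],
  [[0,0,-0.03],0,1],
  [[0.03,0,-0.02],-2.5,1],
  [[0.05,0,0],-2.5,1],
  [[0.05,0,0],0,1],
  [[0.04,0,0],0,1],
  [[0.02,0,0],0,1],
  [[0,0,0],0,1],
])

```text
time_s: 16.42
tcp_pos: [609.2, -69.9, 136.3]
eef_rot: [-0.009, 0.676, 0.737, 0.004]
force: [0.9, -0.1, -2.1]
width: 35.1
```

```bash
python3 - <<'E'
from h import *
goto(639,-54.3,37.5,95);T=tool();print(T[:3,2].round(4))
E
```

```text
t 16.43 pos [609.2 -69.9 136.3] yaw 94.97 w 35.1 F [ 0.9 -0.1 -2.1]
turn first -0.03 then shift tool mm (at target yaw) [13.  31.  98.8] | at present yaw [11.1 31.5 98.9]
[-0.0069  0.0179 -0.9998]
```

>>> play_rows([
  [[0.006,0.016,0.01],0,1],
  [[0.006,0.015,0.02],0,1],
  [[0,0,0.02],0,1],
  [[0,0,0.02],0,1],
  [[0,0,0],0,1],
  [[0,0,0],0,1],
])

```text
time_s: 17.18
tcp_pos: [644.3, -59.3, 60.7]
eef_rot: [-0.008, 0.678, 0.735, 0.004]
force: [0.3, 0.5, -2.3]
width: 35.0
```

```bash
python3 - <<'E'
from h import *
goto(639,-54.3,37.5,95);T=tool();print(T[:3,2].round(4))
d=snapshot('wrist');cv2.imwrite('pics/w11.png',d['frame'][:,:,::-1])
E
```

```text
t 17.18 pos [644.3 -59.3  60.7] yaw 94.57 w 35.0 F [ 0.3  0.5 -2.3]
turn first -0.43 then shift tool mm (at target yaw) [ 5.4 -4.8 23.2] | at present yaw [ 5.  -4.7 23.3]
[-0.0059  0.0169 -0.9998]
```

View pics/w11.png

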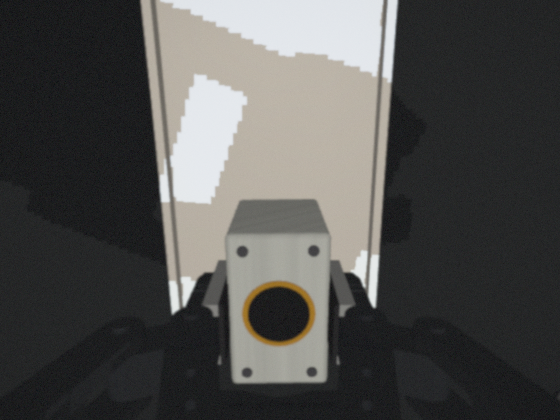

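>>> play_rows([
  [[0.005,-0.005,0.005],0,1],
  [[0,0,0.008],0,1],
  [[0,0,0.004],0,1],
  [[0,0,0],0,1],
])

```text
time_s: 17.73
tcp_pos: [638.7, -54.2, 43.9]
eef_rot: [-0.007, 0.678, 0.735, 0.005]
force: [0.7, -0.2, -3.3]
width: 35.0
```

```bash
python3 - <<'E'
from h import *
goto(639,-54.3,37.5,95)
E
```

```text
t 17.73 pos [638.7 -54.2  43.9] yaw 94.57 w 35.0 F [ 0.7 -0.2 -3.3]
turn first -0.43 then shift tool mm (at target yaw) [-0.1  0.3  6.4] | at present yaw [-0.2  0.3  6.4]
```

>>> play_rows([
  [[0,0,0.003],0,1],
  [[0,0,0.002],0,1],
  [[0,0,0.001],0,1],
  [[0,0,0],0,1],
])

```text
time_s: 18.23
tcp_pos: [639.0, -54.2, 37.8]
eef_rot: [-0.007, 0.678, 0.735, 0.005]
force: [0.2, 0.6, -2.2]
width: 35.1
```

```bash
python3 - <<'E'
from h import *
goto(639,-54.3,37.5,95)
E
```

```text
t 18.23 pos [639.  -54.2  37.8] yaw 94.57 w 35.1 F [ 0.2  0.6 -2.2]
turn first -0.43 then shift tool mm (at target yaw) [-0.1  0.   0.3] | at present yaw [-0.1  0.   0.3]
```

Within about 0.5 mm of the floor. Releasing.

>>> play_rows([
  [[0,0,0.0005],0,1],
  [[0,0,0],0,0.05],
  [[0,0,0],0,0.05],
  [[0,0,0],0,0.05],
  [[0,0,0],0,-1],
  [[0,0,0],0,-1],
  [[0,0,0],0,-1],
  [[0,0,-0.03],0,-1],
  [[0,0,-0.04],0,-1],
  [[0,0,-0.03],0,-1],
  [[0,0,0],0,-1],
])

```text
time_s: 19.6
tcp_pos: [639.6, -56.0, 140.9]
eef_rot: [-0.006, 0.678, 0.735, 0.005]
force: [-0.7, -0.1, -0.7]
width: 85.3
```

```bash
python3 - <<'E'
from h import *
goto(460.5,-10.5,140,90);T=tool();print(T[:3,2].round(4))
d=snapshot('wrist');cv2.imwrite('pics/w12.png',d['frame'][:,:,::-1])
E
```

```text
t 19.6 pos [639.6 -56.  140.9] yaw 94.56 w 85.3 F [-0.7 -0.1 -0.7]
turn first 4.56 then shift tool mm (at target yaw) [  45.5 -179.1    0.9] | at present yaw [  59.6 -174.9    1.9]
[-0.0019  0.0157 -0.9999]
```

View pics/w12.png

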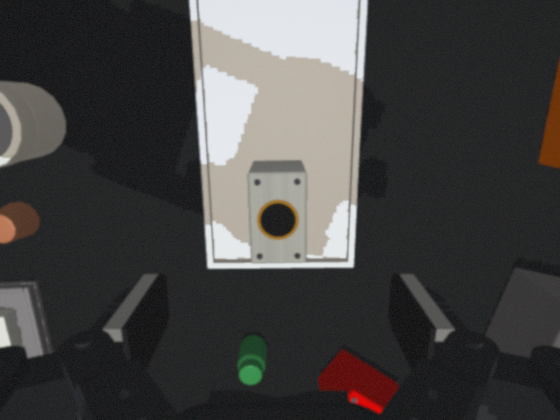

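>>> play_rows([
  [[0.015,-0.04,-0.01],4.5,-1],
  [[0.01,-0.045,0],0,-1],
  [[0.01,-0.045,0],0,-1],
  [[0.01,-0.04,0],0,-1],
  [[0,0,0],0,-1],
  [[0,0,0],0,-1],
])

```text
time_s: 20.4
tcp_pos: [459.9, -12.1, 143.4]
eef_rot: [-0.013, 0.708, 0.706, 0.001]
force: [0.7, 0.6, 0.8]
width: 85.4
```

```bash
python3 - <<'E'
from h import *
goto(460.5,-10.5,30,90);T=tool();print(T[:3,2].round(4))
d=snapshot('wrist');cv2.imwrite('pics/w13.png',d['frame'][:,:,::-1])
a=np.linspace(0,6.28,13)[:4:1]*2
print(proj(d,[[460.5,-10.5,50],[486.5,-10.5,50],[434.5,-10.5,50],[460.5,15.5,50],[460.5,-36.5,50]],T).round(0))
E
```

```text
t 20.4 pos [459.9 -12.1 143.4] yaw 89.86 w 85.4 F [0.7 0.6 0.8]
turn first -0.14 then shift tool mm (at target yaw) [  1.6   0.6 113.4] | at present yaw [ -0.7   2.6 113.4]
[-0.0175  0.0203 -0.9996]
[[282. 218.]
 [324. 218.]
 [241. 217.]
 [282. 177.]
 [282. 256.]]
```

View pics/w13.png

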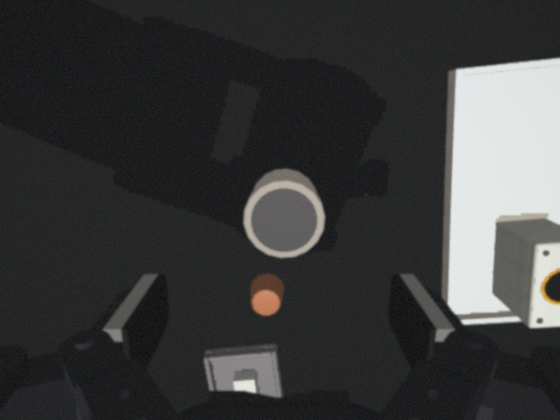

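>>> play_rows([
  [[-0.001,0.002,0.025],0,-1],
  [[0,0,0.03],0,-1],
  [[0,0,0.02],0,-1],
  [[0,0,0.01],0,-1],
  [[0,0,0],0,-1],
])

```text
time_s: 21.08
tcp_pos: [464.7, -12.8, 54.1]
eef_rot: [-0.013, 0.708, 0.706, 0.001]
force: [-0.9, -0.7, -0.7]
width: 85.7
```

```bash
python3 - <<'E'
from h import *
goto(461,-10.5,28,90);T=tool();print(T[:3,2].round(4))
E
```

```text
t 21.07 pos [464.7 -12.8  54.1] yaw 89.84 w 85.7 F [-0.9 -0.7 -0.7]
turn first -0.16 then shift tool mm (at target yaw) [ 2.3 -3.7 26.1] | at present yaw [ 1.7 -3.3 26.2]
[-0.0165  0.02   -0.9997]
```

>>> play_rows([
  [[0.0015,-0.0035,0.008],0,-1],
  [[0,0,0.01],0,-1],
  [[0,0,0.005],0,-1],
  [[0,0,0],0,-1],
  [[0,0,0],0,1],
  [[0,0,0],0,1],
  [[0,0,0],0,1],
  [[0,0,0],0,1],
  [[0,0,0],0,1],
], force=40)

```text
time_s: 22.2
tcp_pos: [461.9, -11.0, 31.4]
eef_rot: [-0.011, 0.708, 0.706, 0.002]
force: [-0.8, -0.6, -0.7]
width: 50.6
```

```bash
python3 - <<'E'
from h import *
goto(461,-10.5,28,90);T=tool();print(T[:3,2].round(4))
E
```

```text
t 22.2 pos [461.9 -11.   31.4] yaw 89.85 w 50.6 F [-0.8 -0.6 -0.7]
turn first -0.15 then shift tool mm (at target yaw) [ 0.5 -0.9  3.4] | at present yaw [ 0.5 -0.8  3.4]
[-0.0128  0.0189 -0.9997]
```

>>> play_rows([
  [[0,0,-0.02],0,1],
  [[0,0,-0.03],0,1],
  [[0,0,-0.02],0,1],
  [[0.03,0,0],0,1],
  [[0.045,-0.005,0],0,1],
  [[0.045,-0.005,0],0,1],
  [[0.045,-0.005,0],0,1],
  [[0.04,-0.005,0],0,1],
  [[0.02,0,0],0,1],
  [[0,0,0],0,1],
  [[0,0,0],0,1],
])

```text
time_s: 23.58
tcp_pos: [443.1, 218.5, 107.5]
eef_rot: [-0.011, 0.709, 0.705, 0.002]
force: [0.2, -0.4, -0.9]
width: 50.7
```

```bash
python3 - <<'E'
from h import *
goto(441.4,227.4,35.5,90);T=tool();print(T[:3,2].round(4))
E
```

```text
t 23.57 pos [443.1 218.5 107.5] yaw 89.74 w 50.7 F [ 0.2 -0.4 -0.9]
turn first -0.26 then shift tool mm (at target yaw) [ 8.9 -1.7 72. ] | at present yaw [ 7.5 -0.8 72.2]
[-0.0131  0.0189 -0.9997]
```

>>> play_rows([
  [[0.008,-0.001,0.01],0,1],
  [[0,0,0.02],0,1],
  [[0,0,0.015],0,1],
  [[0,0,0.01],0,1],
  [[0,0,0],0,1],
  [[0,0,0],0,1],
])

```text
time_s: 24.32
tcp_pos: [441.8, 225.9, 49.4]
eef_rot: [-0.012, 0.71, 0.704, 0.002]
force: [-0.3, -0.1, -2.2]
width: 50.9
```

```bash
python3 - <<'E'
from h import *
goto(441.4,227.4,35.5,90);T=tool();print(T[:3,2].round(4))
d=snapshot('wrist');cv2.imwrite('pics/w14.png',d['frame'][:,:,::-1])
E
```

```text
t 24.32 pos [441.8 225.9  49.4] yaw 89.44 w 50.9 F [-0.3 -0.1 -2.2]
turn first -0.56 then shift tool mm (at target yaw) [ 1.5 -0.4 13.9] | at present yaw [ 1.3 -0.2 14. ]
[-0.0138  0.0187 -0.9997]
```

View pics/w14.png

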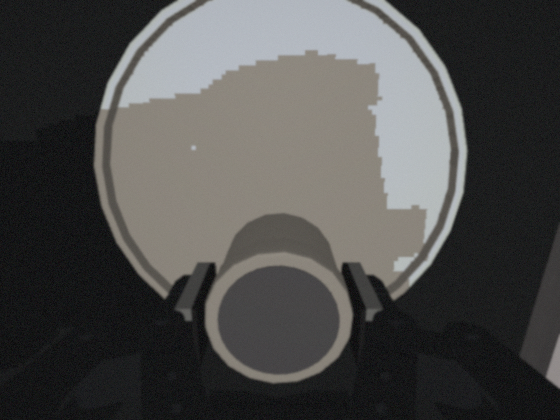

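>>> play_rows([
  [[0.001,0,0.006],0,1],
  [[0,0,0.004],0,1],
  [[0,0,0.002],0,1],
  [[0,0,0],0,1],
])

```text
time_s: 24.88
tcp_pos: [441.9, 227.3, 37.3]
eef_rot: [-0.011, 0.71, 0.704, 0.002]
force: [1.0, 0.7, 0.8]
width: 51.2
```

```bash
python3 - <<'E'
from h import *
goto(441.4,227.4,35.5,90)
E
```

```text
t 24.88 pos [441.9 227.3  37.3] yaw 89.45 w 51.2 F [1.  0.7 0.8]
turn first -0.55 then shift tool mm (at target yaw) [ 0.1 -0.5  1.8] | at present yaw [ 0.1 -0.5  1.8]
```

>>> play_rows([
  [[0,0,0.001],0,1],
  [[0,0,0.0005],0,1],
  [[0,0,0],0,1],
])

```text
time_s: 25.25
tcp_pos: [442.0, 227.4, 35.8]
eef_rot: [-0.011, 0.71, 0.704, 0.002]
force: [0.2, -0.2, -0.8]
width: 50.8
```

```bash
python3 - <<'E'
from h import *
goto(441.4,227.4,35.5,90)
E
```

```text
t 25.25 pos [442.  227.4  35.8] yaw 89.45 w 50.8 F [ 0.2 -0.2 -0.8]
turn first -0.55 then shift tool mm (at target yaw) [ 0.  -0.6  0.3] | at present yaw [ 0.  -0.6  0.4]
```

>>> play_rows([
  [[0,0,0],0,-0.4],
  [[0,0,0],0,-0.4],
  [[0,0,0],0,-1],
  [[0,0,0],0,-1],
  [[0,0,0],0,-1],
  [[0,0,-0.03],0,-1],
  [[0,0,-0.05],0,-1],
  [[0,0,-0.05],0,-1],
  [[0,0,-0.03],0,-1],
  [[0,0,0],4,-1],
])

```text
time_s: 26.5
tcp_pos: [443.8, 224.1, 201.2]
eef_rot: [-0.011, 0.735, 0.678, 0.002]
force: [0.7, -0.3, -0.9]
width: 85.3
```

```bash
python3 - <<'E'
from h import *
goto(620.3,197.5,190,85);T=tool();print(T[:3,2].round(4))
d=snapshot('wrist');cv2.imwrite('pics/w15.png',d['frame'][:,:,::-1])
E
```

```text
t 26.5 pos [443.8 224.1 201.2] yaw 85.35 w 85.3 F [ 0.7 -0.3 -0.9]
turn first 0.35 then shift tool mm (at target yaw) [-11.1 178.1  11.2] | at present yaw [-12.4 178.2   8.5]
[-0.0123  0.019  -0.9997]
```

View pics/w15.png

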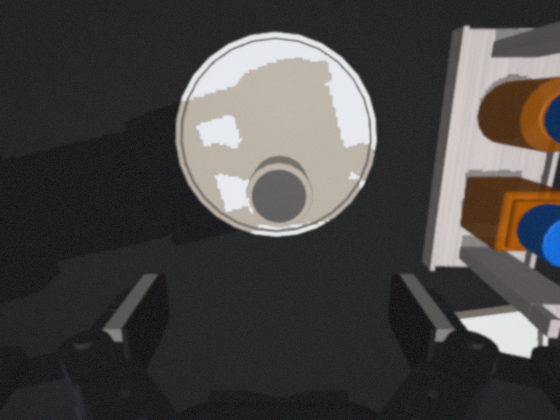

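>>> play_rows([
  [[-0.003,0.045,0],0,-1],
  [[-0.003,0.045,0],0,-1],
  [[-0.003,0.045,0],0,-1],
  [[-0.003,0.025,0],0,-1],
  [[0,0,0],0,-1],
  [[0,0,0],0,-1],
])

```text
time_s: 27.3
tcp_pos: [604.1, 198.2, 194.4]
eef_rot: [-0.013, 0.734, 0.679, -0.001]
force: [-0.2, -0.2, 0.1]
width: 85.5
```

```bash
python3 - <<'E'
from h import *
goto(620.3,197.5,90,85);T=tool();print(T[:3,2].round(4))
d=snapshot('wrist');cv2.imwrite('pics/w16.png',d['frame'][:,:,::-1])
print(proj(d,[[620.3,197.5,110],[628,271.5,110]],T).round(0))
E
```

```text
t 27.3 pos [604.1 198.2 194.4] yaw 85.52 w 85.5 F [-0.2 -0.2  0.1]
turn first 0.52 then shift tool mm (at target yaw) [  0.7  16.2 104.4] | at present yaw [ -1.2  18.4 104. ]
[-0.02    0.0181 -0.9996]
[[308. 223.]
 [315.  94.]]
```

View pics/w16.png

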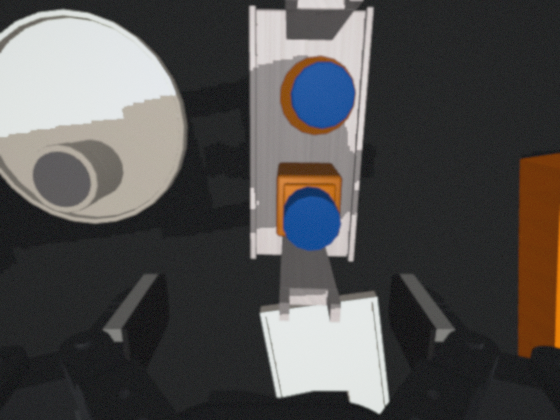

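>>> play_rows([
  [[0.001,0.019,0.01],0.4,-1],
  [[0,0,0.02],0,-1],
  [[0,0,0.02],0,-1],
  [[0,0,0],0,-1],
  [[0,0,0],0,-1],
])

```text
time_s: 27.98
tcp_pos: [619.2, 200.6, 146.0]
eef_rot: [-0.013, 0.735, 0.678, -0.0]
force: [-0.0, 0.7, 0.4]
width: 85.3
```

```bash
python3 - <<'E'
from h import *
goto(621.5,198.5,90,85);T=tool();print(T[:3,2].round(4))
d=snapshot('wrist');cv2.imwrite('pics/w17.png',d['frame'][:,:,::-1])
print(proj(d,[[621.5,198.5,110],[630.5,271.5,110]],T).round(0))
E
```

```text
t 27.98 pos [619.2 200.6 146. ] yaw 85.34 w 85.3 F [-0.   0.7  0.4]
turn first 0.34 then shift tool mm (at target yaw) [-1.9  2.5 56. ] | at present yaw [-2.9  3.6 55.9]
[-0.018   0.0184 -0.9997]
[[285. 259.]
 [293. 101.]]
```

View pics/w17.png

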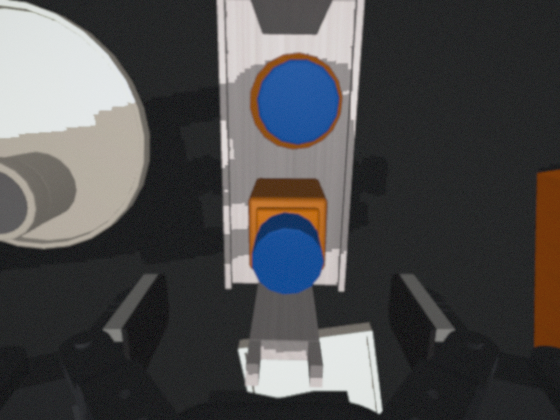

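>>> play_rows([
  [[-0.0015,0.004,0.015],0,-1],
  [[0,0,0.015],0,-1],
  [[0,0,0.01],0,-1],
  [[0,0,0],0,-1],
  [[0,0,0],0,-1],
])

```text
time_s: 28.65
tcp_pos: [622.6, 199.5, 103.5]
eef_rot: [-0.013, 0.735, 0.678, -0.0]
force: [0.2, 1.0, 0.2]
width: 85.1
```

```bash
python3 - <<'E'
from h import *
goto(622.3,200,89,85);T=tool();print(T[:3,2].round(4))
E
```

```text
t 28.65 pos [622.6 199.5 103.5] yaw 85.34 w 85.1 F [0.2 1.  0.2]
turn first 0.34 then shift tool mm (at target yaw) [ 0.5 -0.3 14.5] | at present yaw [ 0.3 -0.  14.5]
[-0.0175  0.0185 -0.9997]
```

>>> play_rows([
  [[0,0,0.008],0,-1],
  [[0,0,0.005],0,-1],
  [[0,0,0],0,0.1],
  [[0,0,0],0,0.1],
  [[0,0,0],0,1],
  [[0,0,0],0,1],
  [[0,0,0],0,1],
  [[0,0,0],0,1],
], force=50)

```text
time_s: 29.65
tcp_pos: [622.8, 199.8, 90.7]
eef_rot: [-0.012, 0.735, 0.678, 0.001]
force: [-0.0, -0.5, -0.4]
width: 34.6
```

```bash
python3 - <<'E'
from h import *
goto(622.3,200,89,85);T=tool();print(T[:3,2].round(4))
d=snapshot('wrist');cv2.imwrite('pics/w18.png',d['frame'][:,:,::-1])
E
```

```text
t 29.65 pos [622.8 199.8  90.7] yaw 85.34 w 34.6 F [-0.  -0.5 -0.4]
turn first 0.34 then shift tool mm (at target yaw) [ 0.1 -0.5  1.7] | at present yaw [ 0.1 -0.5  1.7]
[-0.0155  0.0188 -0.9997]
```

View pics/w18.png

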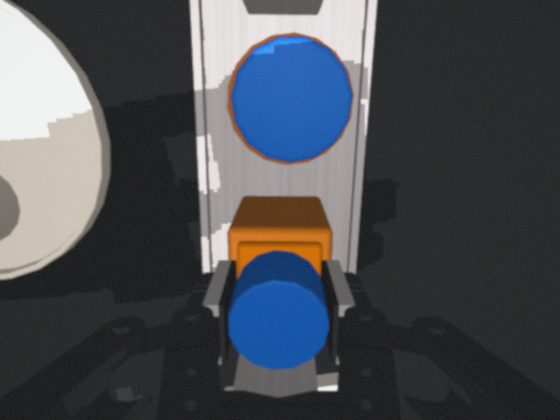

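>>> play_rows([
  [[0,0,-0.01],0,1],
  [[0,0,-0.02],0,1],
  [[0,0,-0.03],0,1],
  [[0,0,-0.02],0,1],
  [[0,-0.03,-0.01],0,1],
  [[0,-0.04,0],0,1],
  [[0.02,-0.04,0],0,1],
  [[0.03,-0.03,0],0,1],
  [[0.03,-0.02,0],0,1],
  [[0,0,0],0,1],
  [[0,0,0],0,1],
])

```text
time_s: 31.08
tcp_pos: [467.4, 292.2, 194.0]
eef_rot: [-0.011, 0.736, 0.677, 0.003]
force: [0.5, 0.1, -0.8]
width: 34.8
```

```bash
python3 - <<'E'
from h import *
goto(441.4,299.4,82.7,85);T=tool();print(T[:3,2].round(4))
E
```

```text
t 31.07 pos [467.4 292.2 194. ] yaw 85.27 w 34.8 F [ 0.5  0.1 -0.8]
turn first 0.27 then shift tool mm (at target yaw) [  4.9 -26.5 111.3] | at present yaw [  2.9 -25.3 111.7]
[-0.0096  0.0201 -0.9998]
```

>>> play_rows([
  [[0.003,-0.014,0.01],0,1],
  [[0,-0.011,0.02],0,1],
  [[0,0,0.025],0,1],
  [[0,0,0.02],0,1],
  [[0,0,0.01],0,1],
  [[0,0,0],0,1],
])

```text
time_s: 31.82
tcp_pos: [446.1, 294.7, 108.3]
eef_rot: [-0.01, 0.738, 0.675, 0.005]
force: [0.4, 1.2, -1.9]
width: 34.6
```

```bash
python3 - <<'E'
from h import *
goto(441.4,299.4,82.7,85);T=tool();print(T[:3,2].round(4))
d=snapshot('wrist');cv2.imwrite('pics/w19.png',d['frame'][:,:,::-1])
d=snapshot('side');cv2.imwrite('pics/s19.png',d['frame'][:,:,::-1])
E
```

```text
t 31.82 pos [446.1 294.7 108.3] yaw 84.85 w 34.6 F [ 0.4  1.2 -1.9]
turn first -0.15 then shift tool mm (at target yaw) [ 4.3 -5.1 25.6] | at present yaw [ 3.8 -4.9 25.7]
[-0.0061  0.0202 -0.9998]
```

View pics/w19.png

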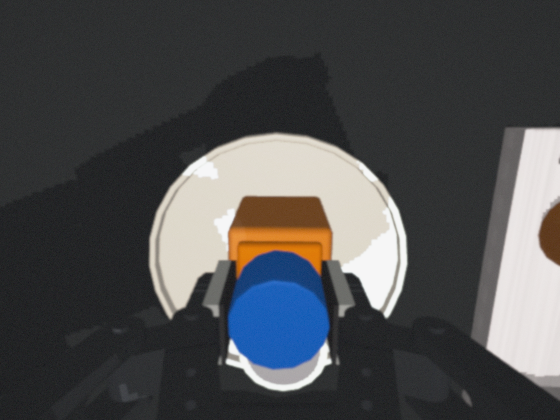

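View pics/s19.png

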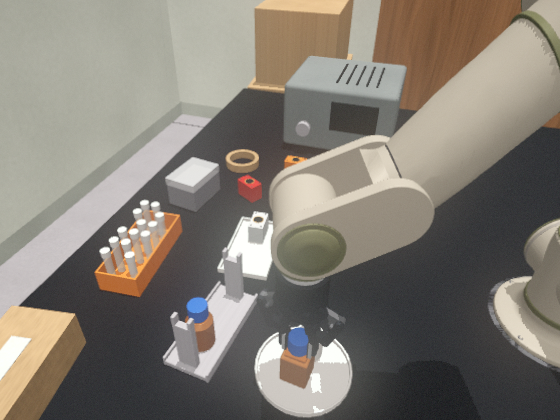

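>>> play_rows([
  [[0.004,-0.005,0.005],0,1],
  [[0,0,0.008],0,1],
  [[0,0,0.005],0,1],
  [[0,0,0.001],0,1],
  [[0,0,0],0,1],
])

```text
time_s: 32.55
tcp_pos: [441.8, 300.5, 90.1]
eef_rot: [-0.009, 0.738, 0.675, 0.006]
force: [-0.3, -0.1, -1.3]
width: 34.5
```

```bash
python3 - <<'E'
from h import *
goto(441.4,299.4,82.7,85);T=tool();print(T[:3,2].round(4))
E
```

```text
t 32.55 pos [441.8 300.5  90.1] yaw 84.89 w 34.5 F [-0.3 -0.1 -1.3]
turn first -0.11 then shift tool mm (at target yaw) [-1.1 -0.3  7.4] | at present yaw [-1.3 -0.2  7.4]
[-0.0024  0.0217 -0.9998]
```

>>> play_rows([
  [[0,0,0.003],0,1],
  [[0,0,0.002],0,1],
  [[0,0,0.001],0,1],
  [[0,0,0.0005],0,1],
  [[0,0,0],0,1],
])

```text
time_s: 33.17
tcp_pos: [442.0, 300.6, 83.4]
eef_rot: [-0.009, 0.738, 0.675, 0.007]
force: [0.6, -0.5, -1.9]
width: 34.5
```

```bash
python3 - <<'E'
from h import *
goto(441.4,299.4,82.7,85);T=tool();print(T[:3,2].round(4))
E
```

```text
t 33.17 pos [442.  300.6  83.4] yaw 84.89 w 34.5 F [ 0.6 -0.5 -1.9]
turn first -0.11 then shift tool mm (at target yaw) [-1.3 -0.5  0.7] | at present yaw [-1.3 -0.4  0.7]
[-0.0019  0.0219 -0.9998]
```

>>> play_rows([
  [[0,0,0.0007],0,1],
  [[0,0,0],0,1],
  [[0,0,0],0,0.05],
  [[0,0,0],0,0.05],
  [[0,0,0],0,-1],
  [[0,0,0],0,-1],
  [[0,0,0],0,-1],
  [[0,0,-0.03],0,-1],
  [[0,0,-0.04],0,-1],
  [[0,0,-0.04],0,-1],
  [[0,0,0],0,-1],
])

```text
time_s: 34.55
tcp_pos: [442.3, 298.2, 196.0]
eef_rot: [-0.009, 0.738, 0.675, 0.007]
force: [0.4, 0.3, -0.5]
width: 85.4
```

```bash
python3 - <<'E'
from h import *
goto(631,271.5,190,85);T=tool();print(T[:3,2].round(4))
d=snapshot('wrist');cv2.imwrite('pics/w20.png',d['frame'][:,:,::-1])
E
```

```text
t 34.55 pos [442.3 298.2 196. ] yaw 84.88 w 85.4 F [ 0.4  0.3 -0.5]
turn first -0.12 then shift tool mm (at target yaw) [-10.1 190.3   6. ] | at present yaw [ -9.8 190.4   5.1]
[-0.0018  0.0219 -0.9998]
```

View pics/w20.png

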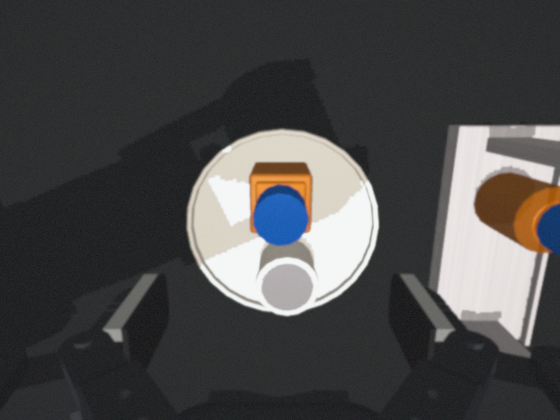

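Square bottle and jar are both standing in the dish. On to the round bottle.

>>> play_rows([
  [[-0.002,0.045,0],0,-1],
  [[-0.002,0.045,0],0,-1],
  [[-0.002,0.045,0],0,-1],
  [[-0.002,0.04,0],0,-1],
  [[0,0,0],0,-1],
  [[0,0,0],0,-1],
])

```text
time_s: 35.35
tcp_pos: [616.7, 273.1, 182.0]
eef_rot: [-0.013, 0.738, 0.675, -0.002]
force: [-0.2, 0.6, 0.2]
width: 85.6
```

```bash
python3 - <<'E'
from h import *
goto(631,271.5,90,85);T=tool();print(T[:3,2].round(4))
E
```

```text
t 35.35 pos [616.7 273.1 182. ] yaw 84.93 w 85.6 F [-0.2  0.6  0.2]
turn first -0.07 then shift tool mm (at target yaw) [-0.3 14.4 92. ] | at present yaw [-1.7 16.4 91.7]
[-0.0207  0.0169 -0.9996]
```

>>> play_rows([
  [[-0.001,0.016,0.01],0,-1],
  [[0,0,0.015],0,-1],
  [[0,0,0.01],0,-1],
  [[0,0,0],0,-1],
  [[0,0,0],0,-1],
])

```text
time_s: 35.98
tcp_pos: [630.5, 272.0, 143.3]
eef_rot: [-0.014, 0.737, 0.676, -0.003]
force: [-0.7, -0.3, -0.2]
width: 85.2
```

```bash
python3 - <<'E'
from h import *
goto(631,271.5,90,85);T=tool();print(T[:3,2].round(4))
d=snapshot('wrist');cv2.imwrite('pics/w21.png',d['frame'][:,:,::-1])
print(proj(d,[[631,271.5,110]],T).round(0))
E
```

```text
t 35.98 pos [630.5 272.  143.3] yaw 85.02 w 85.2 F [-0.7 -0.3 -0.2]
turn first 0.02 then shift tool mm (at target yaw) [-0.5  0.5 53.3] | at present yaw [-1.2  1.8 53.2]
[-0.0235  0.0163 -0.9996]
[[282. 259.]]
```

View pics/w21.png

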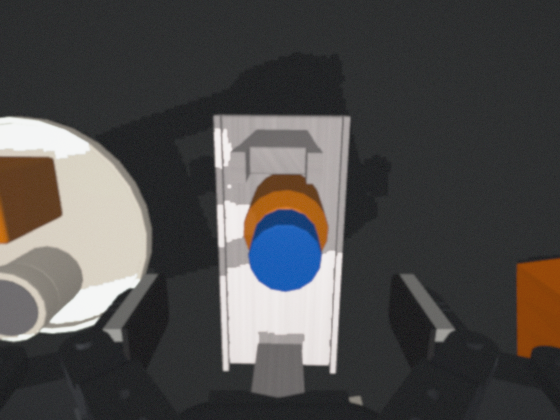

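>>> play_rows([
  [[0.001,0.003,0.015],0,-1],
  [[0,0,0.015],0,-1],
  [[0,0,0.01],0,-1],
  [[0,0,0],0,-1],
  [[0,0,0],0,-1],
])

```text
time_s: 36.65
tcp_pos: [632.7, 273.5, 100.3]
eef_rot: [-0.014, 0.737, 0.676, -0.003]
force: [-0.7, -0.5, -0.6]
width: 85.2
```

```bash
python3 - <<'E'
from h import *
goto(632,273,90,85);T=tool();print(T[:3,2].round(4))
d=snapshot('wrist');cv2.imwrite('pics/w22.png',d['frame'][:,:,::-1])
print(proj(d,[[632,273,110]],T).round(0))
E
```

```text
t 36.65 pos [632.7 273.5 100.3] yaw 85.02 w 85.2 F [-0.7 -0.5 -0.6]
turn first 0.02 then shift tool mm (at target yaw) [-0.5 -0.7 10.3] | at present yaw [-0.7 -0.4 10.3]
[-0.0236  0.0163 -0.9996]
[[276. 307.]]
```

View pics/w22.png

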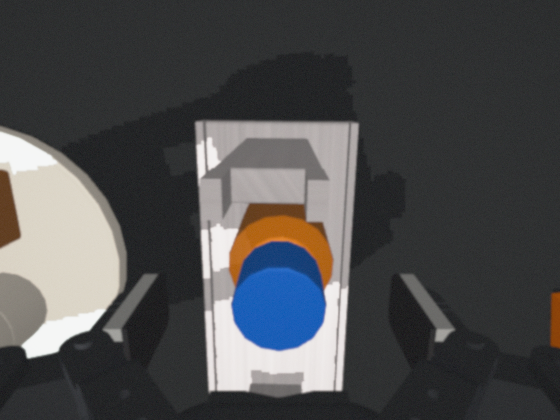

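Cap at (279,308), prediction (276,307), so they agree. Lower 10 mm and grip.

>>> play_rows([
  [[0,0,0.006],0,-1],
  [[0,0,0.003],0,-1],
  [[0,0,0],0,0.1],
  [[0,0,0],0,0.1],
  [[0,0,0],0,1],
  [[0,0,0],0,1],
  [[0,0,0],0,1],
  [[0,0,0],0,1],
], force=50)

```text
time_s: 37.7
tcp_pos: [633.0, 273.7, 91.9]
eef_rot: [-0.013, 0.737, 0.676, -0.002]
force: [-0.8, 1.0, 0.2]
width: 34.9
```

```bash
python3 - <<'E'
from h import *
goto(632,273,90,85);T=tool();print(T[:3,2].round(4))
E
```

```text
t 37.7 pos [633.  273.7  91.9] yaw 85.02 w 34.9 F [-0.8  1.   0.2]
turn first 0.02 then shift tool mm (at target yaw) [-0.8 -0.9  1.9] | at present yaw [-0.8 -0.9  1.9]
[-0.0212  0.0168 -0.9996]
```

>>> play_rows([
  [[0,0,-0.01],0,1],
  [[0,0,-0.03],0,1],
  [[0,0,-0.04],0,1],
  [[0,0,-0.04],0,1],
  [[0,0,-0.03],0,1],
  [[0,0,0],0,1],
  [[0,0,0],0,1],
])

```text
time_s: 38.58
tcp_pos: [635.2, 270.9, 246.2]
eef_rot: [-0.014, 0.737, 0.676, -0.004]
force: [0.4, -0.2, -1.9]
width: 34.6
```

```bash
python3 - <<'E'
from h import *
goto(631,35.3,235,85);T=tool();print(T[:3,2].round(4))
d=snapshot('wrist');cv2.imwrite('pics/w23.png',d['frame'][:,:,::-1])
d=snapshot('side');cv2.imwrite('pics/s23.png',d['frame'][:,:,::-1])
E
```

```text
t 38.58 pos [635.2 270.9 246.2] yaw 85.02 w 34.6 F [ 0.4 -0.2 -1.9]
turn first 0.02 then shift tool mm (at target yaw) [-235.    16.4   11.2] | at present yaw [-235.2   16.5    7.6]
[-0.0256  0.0157 -0.9995]
```

View pics/s23.png

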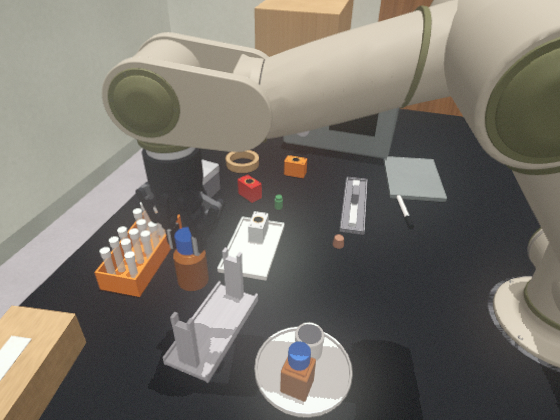

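>>> play_rows([
  [[-0.03,0.002,0],0,1],
  [[-0.045,0.003,0],0,1],
  [[-0.045,0.003,0],0,1],
  [[-0.045,0.003,0],0,1],
  [[-0.035,0.003,0],0,1],
  [[-0.02,0,0],0,1],
  [[0,0,0],0,1],
  [[0,0,0],0,1],
])

```text
time_s: 39.67
tcp_pos: [627.7, 46.2, 233.4]
eef_rot: [-0.02, 0.736, 0.677, -0.009]
force: [-0.7, 0.4, -2.3]
width: 34.5
```

```bash
python3 - <<'E'
from h import *
goto(631,35.3,83.9,85);T=tool();print(T[:3,2].round(4))
E
```

```text
t 39.67 pos [627.7  46.2 233.4] yaw 85.18 w 34.5 F [-0.7  0.4 -2.3]
turn first 0.18 then shift tool mm (at target yaw) [-10.6   4.3 149.5] | at present yaw [-12.6  10.5 149.1]
[-0.0408  0.0165 -0.999 ]
```

>>> play_rows([
  [[-0.011,0.006,0.02],0,1],
  [[0,0,0.03],0,1],
  [[0,0,0.03],0,1],
  [[0,0,0.02],0,1],
  [[0,0,0],0,1],
  [[0,0,0],0,1],
])

```text
time_s: 40.42
tcp_pos: [629.6, 44.2, 131.6]
eef_rot: [-0.019, 0.733, 0.68, -0.008]
force: [-0.2, -0.5, -1.0]
width: 34.7
```

```bash
python3 - <<'E'
from h import *
goto(631,35.3,83.9,85);T=tool();print(T[:3,2].round(4))
d=snapshot('wrist');cv2.imwrite('pics/w24.png',d['frame'][:,:,::-1])
d=snapshot('side');cv2.imwrite('pics/s24.png',cv2.resize(d['frame'][150:310,150:360,::-1],None,fx=3,fy=3))
E
```

```text
t 40.42 pos [629.6  44.2 131.6] yaw 85.72 w 34.7 F [-0.2 -0.5 -1. ]
turn first 0.72 then shift tool mm (at target yaw) [-8.8  2.2 47.7] | at present yaw [-9.5  3.9 47.4]
[-0.0377  0.0173 -0.9991]
```

View pics/w24.png

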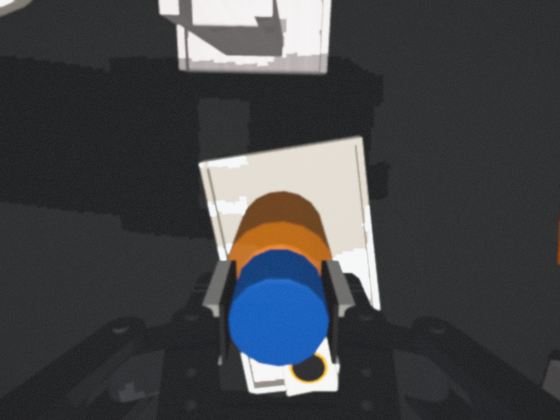

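View pics/s24.png

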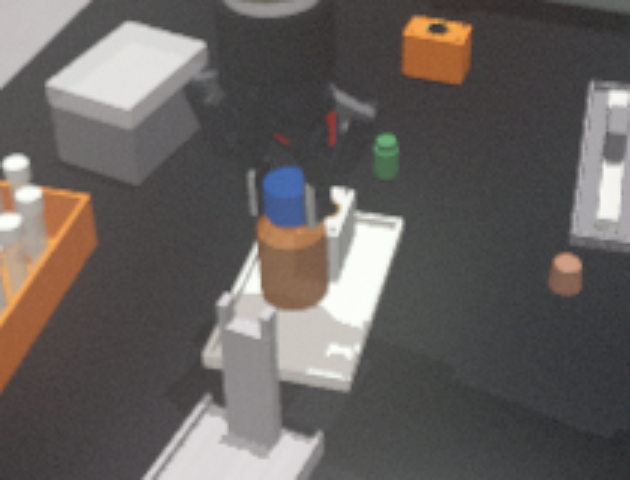

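>>> play_rows([
  [[-0.005,0.002,0.01],0,1],
  [[-0.004,0.002,0.01],0,1],
  [[0,0,0.012],0,1],
  [[0,0,0.005],0,1],
  [[0,0,0],0,1],
  [[0,0,0],0,1],
])

```text
time_s: 41.28
tcp_pos: [631.9, 34.4, 92.4]
eef_rot: [-0.019, 0.733, 0.68, -0.008]
force: [-0.1, -0.4, -2.3]
width: 34.9
```

```bash
python3 - <<'E'
from h import *
goto(631,35.3,83.9,85);T=tool();print(T[:3,2].round(4))
E
```

```text
t 41.27 pos [631.9  34.4  92.4] yaw 85.67 w 34.9 F [-0.1 -0.4 -2.3]
turn first 0.67 then shift tool mm (at target yaw) [ 0.8 -1.   8.5] | at present yaw [ 0.7 -0.6  8.5]
[-0.0365  0.0171 -0.9992]
```

>>> play_rows([
  [[0,0,0.004],0,1],
  [[0,0,0.002],0,1],
  [[0,0,0.001],0,1],
  [[0,0,0],0,1],
])

```text
time_s: 41.78
tcp_pos: [631.9, 34.6, 85.5]
eef_rot: [-0.018, 0.733, 0.68, -0.007]
force: [-0.6, 0.4, -1.7]
width: 34.6
```

```bash
python3 - <<'E'
from h import *
goto(631,35.3,83.9,85)
E
```

```text
t 41.77 pos [631.9  34.6  85.5] yaw 85.68 w 34.6 F [-0.6  0.4 -1.7]
turn first 0.68 then shift tool mm (at target yaw) [ 0.6 -0.9  1.6] | at present yaw [ 0.6 -0.9  1.7]
```

>>> play_rows([
  [[0,0,0.001],0,1],
  [[0,0,0.0005],0,1],
  [[0,0,0],0,1],
])

```text
time_s: 42.15
tcp_pos: [631.9, 34.7, 84.3]
eef_rot: [-0.018, 0.733, 0.68, -0.007]
force: [0.2, 0.1, -2.5]
width: 34.4
```

```bash
python3 - <<'E'
from h import *
goto(631,35.3,83.9,85)
E
```

```text
t 42.15 pos [631.9  34.7  84.3] yaw 85.69 w 34.4 F [ 0.2  0.1 -2.5]
turn first 0.69 then shift tool mm (at target yaw) [ 0.6 -1.   0.4] | at present yaw [ 0.6 -0.9  0.4]
```

>>> play_rows([
  [[0,0,0.0005],0,1],
  [[0,0,0],0,1],
  [[0,0,0],0,0.05],
  [[0,0,0],0,0.05],
  [[0,0,0],0,-1],
  [[0,0,0],0,-1],
  [[0,0,0],0,-1],
  [[0,0,-0.03],0,-1],
  [[0,0,-0.04],0,-1],
  [[0,0,-0.04],0,-1],
  [[0,0,-0.02],0,-1],
  [[0,0,0],0,-1],
])

```text
time_s: 43.65
tcp_pos: [636.6, 32.4, 217.6]
eef_rot: [-0.018, 0.733, 0.68, -0.007]
force: [0.4, 0.6, 0.4]
width: 85.2
```

>>> play_rows([
  [[-0.04,-0.02,0],0,-1],
  [[-0.04,-0.04,0],0,-1],
  [[-0.04,-0.05,0],0,-1],
  [[-0.04,-0.04,0],0,-1],
  [[-0.04,-0.04,0],0,-1],
  [[-0.04,-0.02,0],0,-1],
  [[-0.04,-0.02,0],0,-1],
  [[-0.04,-0.02,0],0,-1],
  [[0,0,0],0,-1],
  [[0,0,0],0,-1],
])

```text
time_s: 44.9
tcp_pos: [353.6, -272.1, 210.8]
eef_rot: [-0.026, 0.733, 0.68, -0.009]
force: [0.1, 0.1, -0.1]
width: 85.5
```

```bash
python3 - <<'E'
from h import *
print(get_state()["tcp_pos"])
d=snapshot('side');cv2.imwrite('pics/s25.png',d['frame'][:,:,::-1])
d=snapshot('top');cv2.imwrite('pics/t25.png',cv2.resize(d['frame'][150:330,110:440,::-1],None,fx=2.4,fy=2.4))
E
```

```text
[ 353.63468111 -272.07922461  210.82513361]
```

View pics/s25.png

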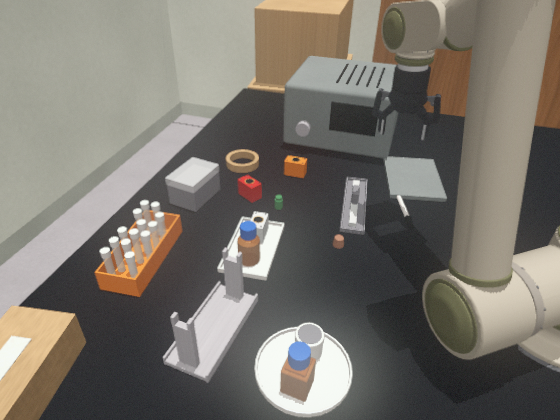

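View pics/t25.png

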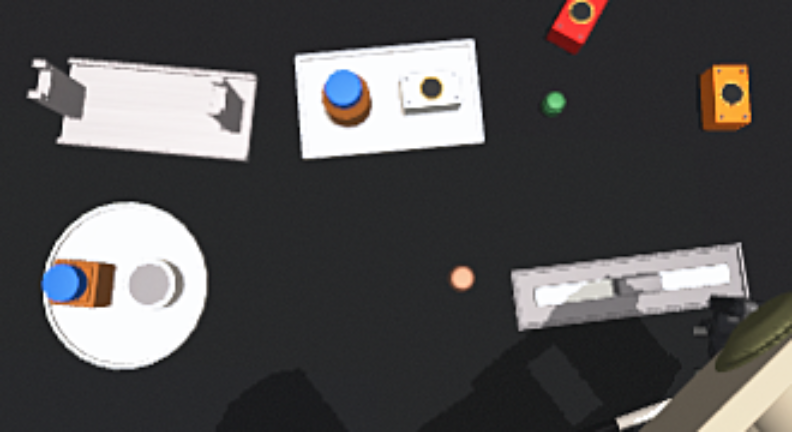

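```bash
python3 - <<'E'
from h import *
d=snapshot('top'); f=lambda u,v:[((u+.5)/2.4-.5+110,(v+.5)/2.4-.5+150)]
def loc(n,p,z,c,yw):
    P=onz(d,p,z)[0][:2]-c;a=np.radians(yw)
    print(n,np.round([P[0]*np.cos(a)+P[1]*np.sin(a),-P[0]*np.sin(a)+P[1]*np.cos(a),np.hypot(*P)],1))
loc('round',f(343,88),102,[635.2,-9.3],5);loc('cell',f(432,89),52,[635.2,-9.3],5)
loc('square',f(64,283),102,[441.4,263.4],0);loc('jar',f(152,284),54,[441.4,263.4],0)
loc('bar',f(637,284),51,[438.3,-257.5],7)
s=get_state();print(s['time_s'],np.abs(s['qd']).max())
close_job()
E
```

```text
round [-3.7 42.7 42.9]
cell [ -2.3 -44.6  44.7]
square [-0.3 31.8 31.8]
jar [ -0.8 -39.2  39.3]
bar [2.  1.7 2.7]
45.05 0.006068880000026271
the job is handed in; nothing more can be done
```

Both kits are made up and I handed the job in at about 45 s of the 144 s allowed; it returned no verdict.

**What I did:** I lifted the bar level out of its brackets and laid it in the long tray while both bottles still stood in the rack. Then I placed, in order:
1. the cell in the rectangular tray
2. the jar in the round dish
3. the square bottle in the round dish
4. the round bottle in the rectangular tray

**Last checks:** the final side and top pictures show everything upright in its tray, with the open gripper well clear. Positions measured from the last top picture:

| Item | Across (x), mm | Along (y), mm | From centre, mm | Limit, mm |
|---|---|---|---|---|
| Bar, in its tray | 2 | 2 | – | 20 / 25 |
| Round bottle, rectangular tray | -4 | 43 | – | 40 / 80 |
| Cell, rectangular tray | -2 | -45 | – | 40 / 80 |
| Square bottle, dish | – | – | 32 | 62 |
| Jar, dish | – | – | 39 | 62 |

**Disagreements and gaps:**
- **Camera mismatch:** the wrist camera put the bottle caps 1–3.5 mm away from the top camera. I used values in between, and both grips held.
- **Tool tilt:** the tool drifted to about 0.04 rad of tilt during the moves. That is inside the 0.12 rad allowed, and the pictures show no visible lean.
- **Not measured:** I did not measure the final heights or leans; seating was judged from the tool height at release and the pictures.

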